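# Stack the twine rolls and slide them out for collection

### The arm

A 6-joint arm with a two-finger parallel gripper is mounted at the origin on the work surface. World frame = base frame: x ahead of the robot, y to its left, z up, the work surface at z = 0. Lengths are in m, angles in rad, forces in N, time in s.
With the tool pointing down it reaches from about 0.35 to 1 m from the base axis. Payload 7.1 kg.
Tool frame: the origin (TCP) lies at the very end of the fingers, on their centre line; the grasp point (between the pads) lies 19 mm behind it; z points along the fingers, y is the line along which they close (so a half turn about z gives the same grasp; the last joint's range is limited). The gripper opens to 85 mm and grips with 20 to 120 N. Pads are 22 mm wide; open, the fingers measure 114 mm over their backs; the gripper's body (76 mm by 85 mm) begins 54 mm behind the grasp point. The pads swing forward as they close: fully open they stand 13 mm farther back than shut.
Start: joints at [1.282, 0.423, 1.63, -0, 1.089, -0.019], TCP at [0.167, 0.602, 0.202] pointing down, gripper open.
Joint ranges: [-3, 3], [-0.9, 2.11], [0.09, 2.58], [-1.31, 4.45], [0.11, 2.69], [-2.54, 2.54]. Speed limits (rad/s): [2.39, 2.39, 3.01, 3.14, 3.14, 3.14].

### API

Orientations are given as a 3x3 rotation matrix whose columns are the frame's x, y, z axes.
In Python, from bench import state, capture, calibration, job_done gives the robot as it stands. The module is installed in compiled form; this text tells all that it offers.
- The arm moves only by the tool send_rows, never from a script. Its argument "series" is a list of rows, each an object with "offset": the shift along the tool's x, y, z scaled (see below), a list of three; "roll": the turn about the tool's z scaled (see below); "fingers": the opening, from 0 (shut) to 1 (fully open). A call has 1 to 8 rows; each row shifts and turns the commanded pose from where the row before left it, along the tool's axes as they then stand; what a row does not reach is not made up. The controller multiplies each number of a shift by 0.025 m and each number of a turn by 5 degrees. A row lasts 1/8 s, in which the tool goes at most 62.5 mm and 10.7 degrees, less where a joint would pass 70% of its speed; a pose out of reach is approached as far as the arm can. A call with a number of a shift or a turn outside -1 to 1 is refused whole. A call with a gripper value outside its range is refused whole. The fingers move at their own pace and stop on an object; the grip force is fixed at half the most. Time passes only in rows, so rows that do not move let the fingers close. It gives the time, the measured TCP pose, the force, the opening and the grip force at its end, in the units of the state.
- state(): the state, without advancing time (a new reading comes with each control period).
- capture(name): name is "side" or "top"; returns the picture (480x640x3 uint8, red, green, blue); there is no depth.
- calibration(name): a dict with "mtx" (3x3 intrinsics, pixels), "dist" ([k1, k2, p1, p2, k3] as OpenCV has them; the pictures are not rectified), "R" (3x3) and "t" (3): a world point X has camera coordinates R X + t. Camera axes: x right, y down, z forward; pixel columns grow to the right and rows downward; lengths in m; the calibration is good to about 2 mm. A picture is of the moment at which its call begins. calibration takes no time and is no camera call.
- job_done(): hands the job in; it is judged then, once.
The state is a dict: "clock": time; "qpos": joint angles; "dq": joint speeds; "tau": joint torques, N m; "eef_pos": TCP position; "tool_rot": TCP orientation; "contact_force": force on the tool from outside, world axes, zero at the start; "moment": the same for the moment, N m; "gripper_width": opening from 0.0 (shut) to 1.0 (fully open); "gripper_force": force on a finger pad.
Only numpy, scipy, OpenCV 4.12 (cv2) and the standard library are available. Lean on these libraries where they do the work, as an engineer would, in place of code of your own. Each camera call takes 0.05 s, during which the arm holds its last target. There are 200 camera calls.

### The job

Take every roll of twine up off its spindle and build one straight, centred stack of them over the ring on the packing board, with one separator disc under each roll, so that disc and roll alternate from the board up and a roll ends on top (any spare separator stays lying on the bench). Then, never lifting the board, slide it by its handle with its stack across the bench until it stands squarely inside the yellow taped outline, the handle over the tape's short bar, and let go.

Things in the scene. Friction and masses are not known exactly. Their poses are not given: they have to be found in the camera images.
- stand: fixed wooden spindle stand, 190 mm square, plank top at 30 mm. Origin at the middle of its underside on the bench, z up. Four upright steel spindles, 16 mm thick, at x = +-50 mm, y = +-50 mm in its frame, each from a brass seat (top at 36 mm, 52 mm across) up to 96.5 mm; a roll on a spindle rests on the seat, its middle at 51 mm
- roll0: straw-coloured roll of waxed twine wound on a cardboard tube: a ring 66 mm across and 30 mm high, bore 24 mm through it, about 100 g. It starts threaded on one spindle of the stand, axis upright (or is absent). Origin at its middle (15 mm above its underside), z along the bore; the same either way up.
- roll1: tan roll of waxed twine wound on a cardboard tube: a ring 66 mm across and 30 mm high, bore 24 mm through it, about 100 g. It starts threaded on one spindle of the stand, axis upright (or is absent). Origin at its middle (15 mm above its underside), z along the bore; the same either way up.
- roll2: dark brown roll of waxed twine wound on a cardboard tube: a ring 66 mm across and 30 mm high, bore 24 mm through it, about 100 g. It starts threaded on one spindle of the stand, axis upright (or is absent). Origin at its middle (15 mm above its underside), z along the bore; the same either way up.
- roll3: cream roll of waxed twine wound on a cardboard tube: a ring 66 mm across and 30 mm high, bore 24 mm through it, about 100 g. It starts threaded on one spindle of the stand, axis upright (or is absent). Origin at its middle (15 mm above its underside), z along the bore; the same either way up.
- sep0: flat plywood separator disc, 66 mm across, 6 mm thick, 25 g, at first lying flat on the bench. Origin at its middle, z across its thickness; the same either way up.
- sep1: flat plywood separator disc, 66 mm across, 6 mm thick, 25 g, at first lying flat on the bench. Origin at its middle, z across its thickness; the same either way up.
- sep2: flat plywood separator disc, 66 mm across, 6 mm thick, 25 g, at first lying flat on the bench. Origin at its middle, z across its thickness; the same either way up.
- sep3: flat plywood separator disc, 66 mm across, 6 mm thick, 25 g, at first lying flat on the bench. Origin at its middle, z across its thickness; the same either way up.
- board: loose wooden packing board 130 x 210 x 12 mm, 0.6 kg. Origin on its underside below the middle of its black stacking ring (82 mm across, on the top), z up; it spans x = +-65, y = -145 to +65 mm. Bridge handle at y = -118 mm: bar along x, 90 mm long, 14 mm wide and high, its middle 47 mm above the underside, open beneath save for end posts at x = +-39 mm
- mark: collection place: outline of yellow tape flat on the bench, 154 x 234 mm inside, 12 mm clear of the board all round, with a yellow ring and a short bar. Origin at the middle of the yellow ring; the board's origin and axes lie on this frame when it stands right: stack over the ring, handle over the bar (y = -118 mm)
- reel: bystander: empty dark wooden thread reel, 44 mm across, 64 mm high, standing; leave it alone
- wax: bystander: amber jar, 68 mm across, 85 mm high; leave it alone

How it is judged:
By the outcome, as a careful person would: the job done as asked, in the order asked, and still so for the second after the job is handed in, with the robot touching nothing.
Of roll0, roll1, roll2, roll3 only 3 to 4 are there at a start; the rules pass over those that are not, and their reading is None.
At some moment in a run one of board may be knocked a few centimetres aside while the robot is not near it.
Once in a run the grip may slacken for a moment while it holds something.
It also fails if it takes over 208 s, if anything falls off the work surface, if the arm or the gripper's body presses on something with over 40 N, if the wrist force passes 120 N, or if a joint passes its speed limit or range.

## Working session

There is one attempt and no reset: what is moved stays moved. The work goes in short steps, Python scripts to look and compute and a tool call to move; the robot and the scene stay as the last step left them, time stands still between calls to the robot, and variables do not carry over. Pictures are saved under pics/ and viewed, at most 14 in all, crops included, and the job is handed in when it is done.

Besides the shell and the picture viewer there is one more tool, called after "Emit:" as name(argument=value, ...), one argument or row to a line, values as JSON. send_rows: Moves the arm, as the interface text tells. Shifts and turns lie within -1 to 1; 1 stands for 0.025 m of shift or 5 degrees of turn. Its arguments: {"type":"object","properties":{"series":{"type":"array"}},"required":["series"]}

```bash
mkdir -p pics
python3 - <<'E'
from bench import *
import cv2,numpy as np
for n in("top","side"):
    im=capture(n); cv2.imwrite(f"pics/{n}0.png",im[:,:,::-1]); c=calibration(n)
    print(n,np.round(c["mtx"],1).tolist(),np.round(c["dist"],4),np.round(c["R"],3).tolist(),np.round(c["t"],3), 'cam',np.round(-np.array(c["R"]).T@c["t"],3))
s=state();print(s["clock"],s["eef_pos"],np.round(s["tool_rot"],3),s["gripper_width"])
E
```

```text
top [[565.2, 0.0, 313.2], [0.0, 565.2, 241.1], [0.0, 0.0, 1.0]] [-0.0798  0.      0.      0.      0.    ] [[-0.007, -1.0, -0.0], [-0.978, 0.007, -0.208], [0.208, -0.001, -0.978]] [-0.012  0.594  1.049] cam [ 0.363 -0.015  1.15 ]
side [[472.1, 0.0, 317.1], [0.0, 472.1, 242.7], [0.0, 0.0, 1.0]] [-0.0281  0.      0.      0.      0.    ] [[0.695, -0.719, 0.01], [-0.423, -0.42, -0.803], [0.581, 0.554, -0.596]] [-0.401  0.305  0.694] cam [ 0.004 -0.545  0.662]
0.1 [0.16642368 0.6018641  0.20140123] [[-0.964  0.267 -0.   ]
 [ 0.267  0.964 -0.001]
 [ 0.    -0.001 -1.   ]] 1.0015866202980406
```

View pics/top0.png

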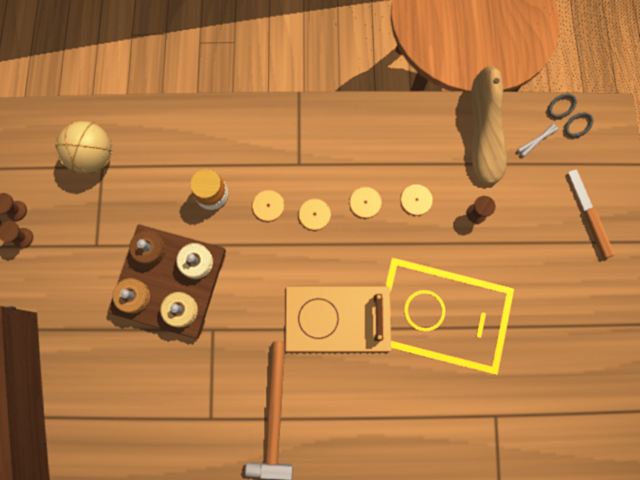

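View pics/side0.png

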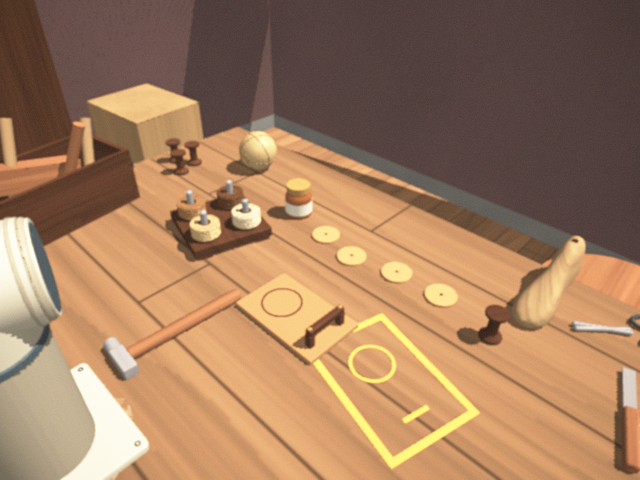

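```bash
cat > h.py <<'E'
from bench import *
import cv2,numpy as np
from scipy.optimize import minimize
from scipy.ndimage import map_coordinates
C={n:calibration(n) for n in("top","side")}
def proj(n,P):
    c=C[n];r,_=cv2.Rodrigues(np.array(c["R"],float))
    return cv2.projectPoints(np.asarray(P,float).reshape(-1,1,3),r,np.array(c["t"],float),np.array(c["mtx"],float),np.array(c["dist"],float))[0].reshape(-1,2)
def pix2w(n,uv,z):
    c=C[n];R=np.array(c["R"])
    d=cv2.undistortPoints(np.array(uv,float).reshape(1,1,2),np.array(c["mtx"],float),np.array(c["dist"],float)).ravel()
    ray=R.T@np.r_[d,1];o=-R.T@np.array(c["t"]);return (o+ray*(z-o[2])/ray[2])[:2]
def circ(r,d=.002):
    a=np.linspace(0,2*np.pi,120,endpoint=False);u=np.c_[np.cos(a),np.sin(a)]
    return u*(r-d),u*(r+d)
def rect(x0,x1,y0,y1,d=.002):
    t=np.linspace(.04,.96,50)
    def f(x0,x1,y0,y1):
        X=x0+(x1-x0)*t;Y=y0+(y1-y0)*t;o=np.ones_like(t)
        return np.r_[np.c_[X,y0*o],np.c_[X,y1*o],np.c_[x0*o,Y],np.c_[x1*o,Y]]
    return f(x0+d,x1-d,y0+d,y1-d),f(x0-d,x1+d,y0-d,y1+d)
def both(*s): return np.vstack([a[0] for a in s]),np.vstack([a[1] for a in s])
BOARD=rect(-.065,.065,-.145,.065); RING=both(circ(.041))
MARK=both(rect(-.077,.077,-.157,.077))
def fit(imgs,shape,g,z,yaw=False,rng=.012,yr=.1):
    """pose (x,y[,yaw]) maximising colour contrast across the model's outline"""
    def cost(p):
        th=p[2] if yaw else 0;R=np.array([[np.cos(th),-np.sin(th)],[np.sin(th),np.cos(th)]]);s=0
        for n,im in imgs.items():
            v=[]
            for q in shape:
                w=q@R.T+p[:2];uv=proj(n,np.c_[w,np.full(len(w),z)])
                v.append(np.stack([map_coordinates(im[:,:,k],[uv[:,1],uv[:,0]],order=1,mode='nearest') for k in range(3)],1))
            s-=np.minimum(np.linalg.norm(v[0]-v[1],axis=1),80).mean()
        return s
    best=None;gx=np.linspace(-rng,rng,9)
    for a in gx:
        for b in gx:
            for t in (np.linspace(-yr,yr,7) if yaw else [0]):
                p=np.r_[g[0]+a,g[1]+b,([g[2]+t] if yaw else [])];c=cost(p)
                if best is None or c<best[0]:best=(c,p)
    p=best[1];m=len(p);S=np.vstack([p]+[p+np.eye(m)[i]*[.002,.002,.02][i] for i in range(m)])
    r=minimize(cost,p,method='Nelder-Mead',options=dict(initial_simplex=S,xatol=1e-4,fatol=1e-3))
    return r.x,-r.fun
def grab(*ns): return {n:cv2.GaussianBlur(capture(n),(0,0),.7).astype(float) for n in ns}
E
cat > m0.py <<'E'
from h import *
im={n:cv2.GaussianBlur(cv2.imread(f"pics/{n}0.png")[:,:,::-1],(0,0),.7).astype(float) for n in("top","side")}
def rep(name,sh,g,z,**k):
    o=[fit({n:im[n]},sh,g,z,**k) for n in im]+[fit(im,sh,g,z,**k)]
    print(name,*[f"{np.round(a,4)} s{s:.0f}" for a,s in o])
    return o[2][0]
for i,uv in enumerate([(268,206),(315,214),(366,202),(417,199)]): rep(f"disc{i}",circ(.033),pix2w("top",uv,.006),.006)
P=[]
for nm,uv in zip("dark cream tan straw".split(),[(146,250),(195,261),(130,296),(179,310)]): P.append(rep(nm,circ(.033),pix2w("top",uv,.066),.066))
P=np.array(P);print("spacing",[np.round(np.linalg.norm(P[a]-P[b]),4) for a,b in((0,1),(0,2),(1,3),(2,3))])
rep("ring",RING,pix2w("top",(318,318),.012),.012)
rep("board",BOARD,np.r_[pix2w("top",(318,318),.012),0],.012,yaw=True)
rep("mring",circ(.041),pix2w("top",(425,310),0),0)
rep("mark",MARK,np.r_[pix2w("top",(425,310),0),-.23],0,yaw=True)
print("jar",pix2w("top",(208,186),.085),"reel",pix2w("top",(485,205),.064))
E
python3 m0.py
```

```text
disc0 [0.6844 0.0781] s63 [0.685  0.0764] s44 [0.685  0.0773] s106
disc1 [ 0.6646 -0.0194] s67 [ 0.6653 -0.0217] s48 [ 0.6651 -0.0203] s112
disc2 [ 0.69   -0.1268] s67 [ 0.6904 -0.1286] s47 [ 0.6904 -0.1274] s112
disc3 [ 0.6954 -0.2352] s74 [ 0.6955 -0.2369] s53 [ 0.6955 -0.2358] s123
dark [0.5659 0.3193] s38 [0.585  0.3117] s28 [0.5862 0.3144] s60
cream [0.5594 0.2155] s77 [0.5594 0.216 ] s50 [0.5593 0.2155] s127
tan [0.4899 0.3409] s55 [0.4812 0.3233] s21 [0.4899 0.3403] s70
straw [0.4626 0.243 ] s77 [0.4632 0.2433] s54 [0.4632 0.243 ] s131
spacing [np.float64(0.1025), np.float64(0.0998), np.float64(0.1), np.float64(0.1009)]
ring [ 0.447  -0.0248] s66 [ 0.4512 -0.0226] s43 [ 0.4475 -0.0254] s105
board [ 0.4466 -0.0252 -0.0072] s63 [ 0.4462 -0.0274 -0.0058] s46 [ 0.4466 -0.0264 -0.0072] s106
mring [ 0.4625 -0.2421] s76 [ 0.4634 -0.2435] s57 [ 0.4627 -0.2427] s130
mark [ 0.4616 -0.2425 -0.2605] s70 [ 0.4635 -0.2436 -0.2634] s57 [ 0.4626 -0.243  -0.2617] s123
jar [0.70183349 0.1904881 ] reel [ 0.66530694 -0.36174894]
```

Emit:
send_rows(
  series=[
    {"offset": [0, 0, 0], "roll": -0.775, "fingers": 0.88},
    {"offset": [0, 0, 0], "roll": -0.775, "fingers": 0.88},
    {"offset": [0, 0, 0], "roll": -0.775, "fingers": 0.88},
    {"offset": [0, 0, 0], "roll": -0.775, "fingers": 0.88},
    {"offset": [-1, -1, 0], "roll": 0, "fingers": 0.88},
    {"offset": [-1, -1, 0], "roll": 0, "fingers": 0.88},
    {"offset": [-1, -1, 0], "roll": 0, "fingers": 0.88},
    {"offset": [-1, -1, 0], "roll": 0, "fingers": 0.88},
  ],
)

```text
clock: 1.1
eef_pos: [0.2672, 0.5014, 0.2017]
tool_rot: [[-1.0, -0.001, -0.0], [-0.001, 1.0, -0.001], [0.0, -0.001, -1.0]]
contact_force: [0.5, 0.1, 1.0]
gripper_width: 0.877
gripper_force: 0.0
```

Emit:
send_rows(
  series=[
    {"offset": [-1, -1, 0], "roll": 0, "fingers": 0.88},
    {"offset": [-1, -1, 0], "roll": 0, "fingers": 0.88},
    {"offset": [-1, -1, 0], "roll": 0, "fingers": 0.88},
    {"offset": [-1, -1, 0], "roll": 0, "fingers": 0.88},
    {"offset": [-1, -1, 0], "roll": 0, "fingers": 0.88},
    {"offset": [-1, -1, 0], "roll": 0, "fingers": 0.88},
    {"offset": [-1, -1, 0], "roll": 0, "fingers": 0.88},
    {"offset": [-1, -1, 0], "roll": 0, "fingers": 0.88},
  ],
)

```text
clock: 2.1
eef_pos: [0.4673, 0.3015, 0.2018]
tool_rot: [[-1.0, -0.001, -0.001], [-0.001, 1.0, -0.0], [0.001, -0.0, -1.0]]
contact_force: [0.6, -0.2, -0.0]
gripper_width: 0.879
gripper_force: 0.0
```

Emit:
send_rows(
  series=[
    {"offset": [-1, -1, 0], "roll": 0, "fingers": 0.88},
    {"offset": [-1, -1, 0], "roll": 0, "fingers": 0.88},
    {"offset": [-1, -1, 0], "roll": 0, "fingers": 0.88},
    {"offset": [-1, -1, 0], "roll": 0, "fingers": 0.88},
    {"offset": [-1, -1, 0], "roll": 0, "fingers": 0.88},
    {"offset": [-1, -1, 0], "roll": 0, "fingers": 0.88},
    {"offset": [-1, -1, 0], "roll": 0, "fingers": 0.88},
    {"offset": [-1, -1, 0], "roll": 0, "fingers": 0.88},
  ],
)

```text
clock: 3.1
eef_pos: [0.6673, 0.1018, 0.2016]
tool_rot: [[-1.0, -0.001, -0.001], [-0.001, 1.0, -0.0], [0.001, -0.0, -1.0]]
contact_force: [-0.2, 1.0, 0.3]
gripper_width: 0.877
gripper_force: 0.0
```

Emit:
send_rows(
  series=[
    {"offset": [-0.71, -0.97, 1], "roll": 0, "fingers": 0.88},
    {"offset": [0, 0, 1], "roll": 0, "fingers": 0.88},
    {"offset": [0, 0, 1], "roll": 0, "fingers": 0.88},
    {"offset": [0, 0, 1], "roll": 0, "fingers": 0.88},
    {"offset": [0, 0, 1], "roll": 0, "fingers": 0.88},
    {"offset": [0, 0, 1], "roll": 0, "fingers": 0.88},
    {"offset": [0, 0, 1], "roll": 0, "fingers": 0.88},
    {"offset": [0, 0, 0.6], "roll": 0, "fingers": 0.88},
  ],
)

```text
clock: 4.1
eef_pos: [0.6836, 0.0784, 0.0103]
tool_rot: [[-1.0, -0.001, -0.002], [-0.001, 1.0, -0.0], [0.002, -0.0, -1.0]]
contact_force: [0.5, -0.5, -0.2]
gripper_width: 0.876
gripper_force: 0.0
```

Emit:
send_rows(
  series=[
    {"offset": [0, 0, 0.2], "roll": 0, "fingers": 0.88},
    {"offset": [0, 0, 0.1], "roll": 0, "fingers": 0.88},
  ],
)

```text
clock: 4.35
eef_pos: [0.6851, 0.0786, 0.0049]
tool_rot: [[-1.0, -0.001, 0.001], [-0.001, 1.0, 0.0], [-0.001, 0.0, -1.0]]
contact_force: [-0.6, 0.1, -0.5]
gripper_width: 0.878
gripper_force: 0.0
```

Emit:
send_rows(
  series=[
    {"offset": [0, -0.04, 0.1], "roll": 0, "fingers": 0.88},
    {"offset": [0, 0, 0.1], "roll": 0, "fingers": 0.88},
  ],
)

```text
clock: 4.6
eef_pos: [0.6852, 0.0775, 0.0003]
tool_rot: [[-1.0, -0.001, 0.001], [-0.001, 1.0, 0.0], [-0.001, 0.0, -1.0]]
contact_force: [-0.2, 0.1, -0.2]
gripper_width: 0.878
gripper_force: 0.0
```

Emit:
send_rows(
  series=[
    {"offset": [0, 0, 0.1], "roll": 0, "fingers": 0.88},
    {"offset": [0, 0, 0], "roll": 0, "fingers": 0.88},
  ],
)

```text
clock: 4.85
eef_pos: [0.6846, 0.0775, -0.003]
tool_rot: [[-1.0, -0.001, -0.0], [-0.001, 1.0, -0.0], [0.0, -0.0, -1.0]]
contact_force: [-0.6, -0.0, -0.5]
gripper_width: 0.88
gripper_force: 0.0
```

Emit:
send_rows(
  series=[
    {"offset": [0, 0, 0.08], "roll": 0, "fingers": 0.88},
    {"offset": [0, 0, 0], "roll": 0, "fingers": 0.6},
    {"offset": [0, 0, 0], "roll": 0, "fingers": 0.6},
    {"offset": [0, 0, 0], "roll": 0, "fingers": 0.6},
    {"offset": [0, 0, 0], "roll": 0, "fingers": 0.6},
  ],
)

```text
clock: 5.48
eef_pos: [0.6847, 0.0775, -0.0048]
tool_rot: [[-1.0, -0.001, 0.0], [-0.001, 1.0, 0.0], [-0.0, 0.0, -1.0]]
contact_force: [0.9, -0.9, 0.1]
gripper_width: 0.601
gripper_force: 0.0
```

Run:
```python
from h import *
a=capture("side");b=capture("top")
u,v=proj("side",[.685,.077,0])[0].astype(int)
A=cv2.resize(a[v-60:v+60,u-75:u+75],None,fx=4,fy=4,interpolation=cv2.INTER_CUBIC)
cv2.imwrite("pics/s1.png",A[:,:,::-1]);print(u,v)
```

```text
325 235
```

View pics/s1.png

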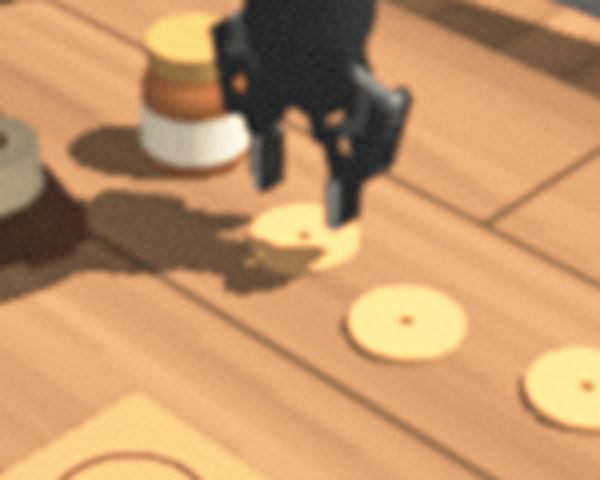

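Run:
```python
from h import *
for y in (.052,.047): 
  for z in (0,.006,.012,.018): print(y,z,(proj("side",[.685,y,z])[0]-[250,175])*4)
for z in (.006,.012,.018):print('far',(proj("side",[.685,.103,z])[0]-[250,175])*4)
```

```text
0.052 0 [332.11127998 259.3744601 ]
0.052 0.006 [332.41069965 251.19893488]
0.052 0.012 [332.71197079 242.97101941]
0.052 0.018 [333.01510962 234.69023513]
0.047 0 [338.3363398  262.88838919]
0.047 0.006 [338.65647362 254.70385331]
0.047 0.012 [338.97859023 246.46672828]
0.047 0.018 [339.30270705 238.17653235]
far [270.42453061 216.41680653]
far [270.52460185 208.28382938]
far [270.62529762 200.09999583]
```

Emit:
send_rows(
  series=[
    {"offset": [0, 0, 0], "roll": 0, "fingers": 0.88},
    {"offset": [0, 0, 0], "roll": 0, "fingers": 0.88},
    {"offset": [0, 0, 0], "roll": 0, "fingers": 0.88},
  ],
)

```text
clock: 5.95
eef_pos: [0.6847, 0.0775, -0.0049]
tool_rot: [[-1.0, -0.001, -0.0], [-0.001, 1.0, 0.0], [0.0, 0.0, -1.0]]
contact_force: [0.7, 0.6, -0.1]
gripper_width: 0.88
gripper_force: 0.0
```

Emit:
send_rows(
  series=[
    {"offset": [0, 0, 0.1], "roll": 0, "fingers": 0.88},
    {"offset": [0, 0, 0.1], "roll": 0, "fingers": 0.88},
  ],
)

```text
clock: 6.2
eef_pos: [0.6846, 0.0775, -0.0101]
tool_rot: [[-1.0, -0.001, -0.0], [-0.001, 1.0, -0.0], [0.0, -0.0, -1.0]]
contact_force: [0.3, -0.8, 0.3]
gripper_width: 0.88
gripper_force: 0.0
```

Emit:
send_rows(
  series=[
    {"offset": [0, 0, 0.1], "roll": 0, "fingers": 0.88},
    {"offset": [0, 0, 0], "roll": 0, "fingers": 0.88},
  ],
)

```text
clock: 6.45
eef_pos: [0.6844, 0.0775, -0.0127]
tool_rot: [[-1.0, -0.001, -0.001], [-0.001, 1.0, -0.0], [0.001, -0.0, -1.0]]
contact_force: [0.1, -0.3, -0.2]
gripper_width: 0.882
gripper_force: 0.0
```

Run:
```python
from h import *
a=capture("side")
A=cv2.resize(a[150:270,250:400],None,fx=4,fy=4,interpolation=cv2.INTER_CUBIC)
cv2.imwrite("pics/s2.png",A[:,:,::-1])
```

```text
(no output)
```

View pics/s2.png

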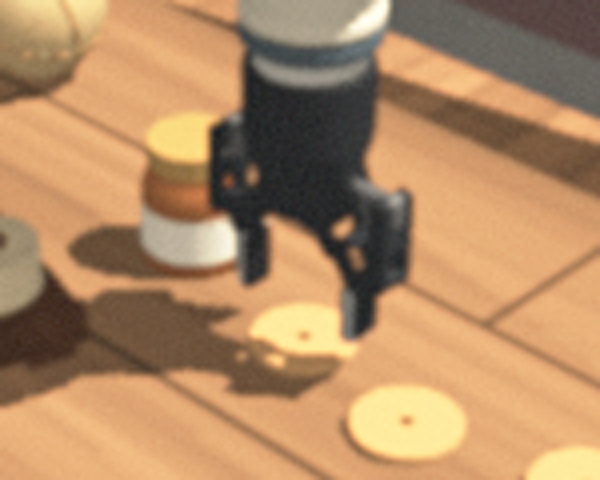

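Emit:
send_rows(
  series=[
    {"offset": [0, 0, 0.2], "roll": 0, "fingers": 0.88},
    {"offset": [0, 0, 0.2], "roll": 0, "fingers": 0.88},
    {"offset": [0, 0, 0], "roll": 0, "fingers": 0.88},
  ],
)

```text
clock: 6.88
eef_pos: [0.6841, 0.0775, -0.0231]
tool_rot: [[-1.0, -0.001, -0.001], [-0.001, 1.0, -0.0], [0.001, -0.0, -1.0]]
contact_force: [0.8, -0.4, -0.5]
gripper_width: 0.88
gripper_force: 0.0
```

Emit:
send_rows(
  series=[
    {"offset": [0, 0, 0.1], "roll": 0, "fingers": 0.88},
    {"offset": [0, 0, 0.08], "roll": 0, "fingers": 0.88},
  ],
)

```text
clock: 7.12
eef_pos: [0.6848, 0.0775, -0.027]
tool_rot: [[-1.0, -0.001, 0.0], [-0.001, 1.0, -0.0], [-0.0, -0.0, -1.0]]
contact_force: [-0.3, 0.5, 0.6]
gripper_width: 0.877
gripper_force: 0.0
```

Emit:
send_rows(
  series=[
    {"offset": [0, 0, 0.1], "roll": 0, "fingers": 0.88},
    {"offset": [0, 0, 0], "roll": 0, "fingers": 0.88},
  ],
)

```text
clock: 7.38
eef_pos: [0.6845, 0.0775, -0.0296]
tool_rot: [[-1.0, -0.001, -0.0], [-0.001, 1.0, -0.0], [0.0, -0.0, -1.0]]
contact_force: [-0.5, -0.3, 0.2]
gripper_width: 0.877
gripper_force: 0.0
```

Emit:
send_rows(
  series=[
    {"offset": [0, 0, 0.05], "roll": 0, "fingers": 0.88},
    {"offset": [0, 0, 0], "roll": 0, "fingers": 0.88},
  ],
)

```text
clock: 7.62
eef_pos: [0.6846, 0.0775, -0.0307]
tool_rot: [[-1.0, -0.001, -0.0], [-0.001, 1.0, -0.0], [0.0, -0.0, -1.0]]
contact_force: [0.4, -0.4, 0.7]
gripper_width: 0.88
gripper_force: 0.0
```

Run:
```python
from h import *
a=capture("side")
A=cv2.resize(a[150:270,250:400],None,fx=4,fy=4,interpolation=cv2.INTER_CUBIC)
cv2.imwrite("pics/s3.png",A[:,:,::-1])
s=state();print(np.round(s["qpos"],4))
```

```text
[ 0.0955  0.8077  1.5636 -0.      0.7702 -1.476 ]
```

View pics/s3.png

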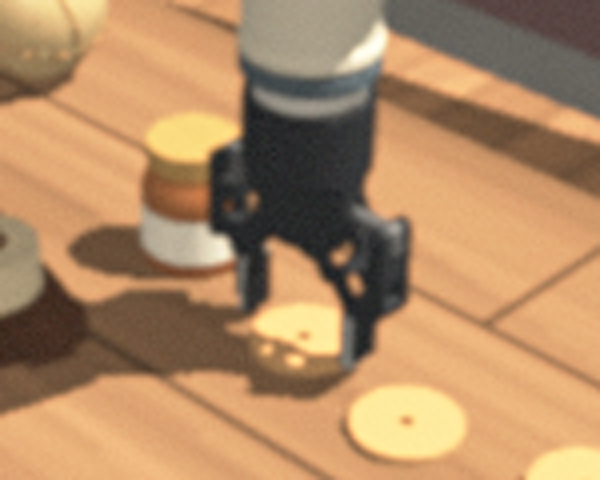

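Emit:
send_rows(
  series=[
    {"offset": [0, 0, 0], "roll": 0, "fingers": 0.6},
    {"offset": [0, 0, 0], "roll": 0, "fingers": 0.6},
    {"offset": [0, 0, 0], "roll": 0, "fingers": 0.6},
  ],
)

```text
clock: 8.05
eef_pos: [0.6883, 0.0777, -0.0265]
tool_rot: [[-1.0, -0.001, 0.007], [-0.001, 1.0, 0.0], [-0.007, 0.0, -1.0]]
contact_force: [-1.5, -0.6, 22.0]
gripper_width: 0.603
gripper_force: 10.7
```

Emit:
send_rows(
  series=[
    {"offset": [0, 0, -0.2], "roll": 0, "fingers": 0.88},
    {"offset": [0, 0, 0], "roll": 0, "fingers": 0.88},
    {"offset": [0, 0, 0.2], "roll": 0, "fingers": 0.88},
    {"offset": [0, 0, 0], "roll": 0, "fingers": 0.88},
  ],
)

```text
clock: 8.55
eef_pos: [0.6837, 0.0774, -0.0318]
tool_rot: [[-1.0, -0.001, -0.002], [-0.001, 1.0, -0.0], [0.002, -0.0, -1.0]]
contact_force: [0.3, 0.5, 0.2]
gripper_width: 0.879
gripper_force: 0.0
```

Run:
```python
from h import *
im=grab("side")
print(fit(im,circ(.033),(.685,.077),.006))
```

```text
(array([0.68616448, 0.08251638]), np.float64(44.85988113208473))
```

Emit:
send_rows(
  series=[
    {"offset": [0, 0, -0.4], "roll": 0, "fingers": 0.98},
    {"offset": [-0.04, 0.08, 0], "roll": 0, "fingers": 0.98},
    {"offset": [0, 0, 0.46], "roll": 0, "fingers": 0.98},
    {"offset": [0, 0, 0], "roll": 0, "fingers": 0.98},
  ],
)

```text
clock: 9.1
eef_pos: [0.6845, 0.0794, -0.0336]
tool_rot: [[-1.0, -0.001, -0.002], [-0.001, 1.0, -0.0], [0.002, -0.0, -1.0]]
contact_force: [-1.0, -0.6, -0.5]
gripper_width: 0.98
gripper_force: 0.0
```

Emit:
send_rows(
  series=[
    {"offset": [0, 0, 0], "roll": 0, "fingers": 0.65},
    {"offset": [0, 0, 0], "roll": 0, "fingers": 0.65},
    {"offset": [0, 0, 0], "roll": 0, "fingers": 0.65},
  ],
)

```text
clock: 9.48
eef_pos: [0.6859, 0.0795, -0.0314]
tool_rot: [[-1.0, -0.001, 0.0], [-0.001, 1.0, 0.0], [-0.0, 0.0, -1.0]]
contact_force: [-1.8, 0.8, 5.3]
gripper_width: 0.727
gripper_force: 63.8
```

Emit:
send_rows(
  series=[
    {"offset": [0, 0, -1], "roll": 0, "fingers": 0.65},
    {"offset": [0, 0, -1], "roll": 0, "fingers": 0.65},
    {"offset": [0, 0, -1], "roll": 0, "fingers": 0.65},
    {"offset": [0, 0, -1], "roll": 0, "fingers": 0.65},
  ],
)

```text
clock: 9.98
eef_pos: [0.6865, 0.0796, 0.071]
tool_rot: [[-1.0, -0.001, 0.002], [-0.001, 1.0, 0.0], [-0.002, 0.0, -1.0]]
contact_force: [0.5, -0.7, -1.0]
gripper_width: 0.724
gripper_force: 65.0
```

Run:
```python
from h import *
a=capture("side")
A=cv2.resize(a[110:270,250:400],None,fx=3.5,fy=3.5,interpolation=cv2.INTER_CUBIC)
cv2.imwrite("pics/s4.png",A[:,:,::-1])
```

```text
(no output)
```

View pics/s4.png

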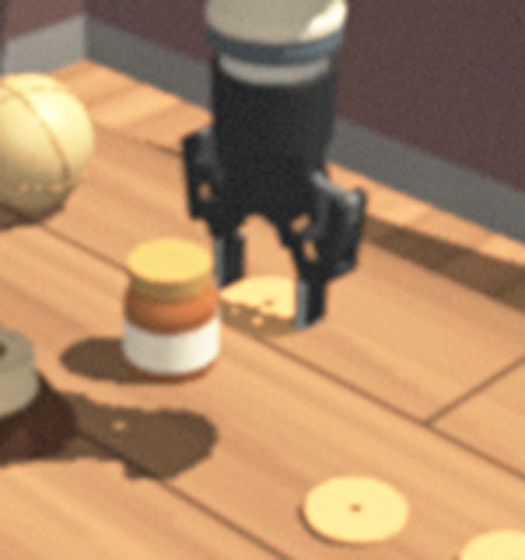

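Run:
```python
from h import *
im=grab("side","top")
for z in(.1,.105,.11,.115):
  print(z,[(np.round(a,4),round(b)) for a,b in(fit({n:im[n]},circ(.033),(.686,.0796),z,rng=.02) for n in im)])
print(state()["eef_pos"])
```

```text
0.1 [(array([0.7091, 0.0913]), 37), (array([0.7065, 0.0738]), 23)]
0.105 [(array([0.7003, 0.0848]), 38), (array([0.7075, 0.0738]), 23)]
0.11 [(array([0.7106, 0.088 ]), 42), (array([0.7073, 0.0681]), 23)]
0.115 [(array([0.7041, 0.0823]), 42), (array([0.7074, 0.0918]), 24)]
[0.68759452 0.0796872  0.07121262]
```

Emit:
send_rows(
  series=[
    {"offset": [0.96, -0.424, 0], "roll": 0, "fingers": 0.65},
    {"offset": [0.96, -0.424, 0], "roll": 0, "fingers": 0.65},
    {"offset": [0.96, -0.424, 0], "roll": 0, "fingers": 0.65},
    {"offset": [0.96, -0.424, 0], "roll": 0, "fingers": 0.65},
    {"offset": [0.96, -0.424, 0], "roll": 0, "fingers": 0.65},
    {"offset": [0.96, -0.424, 0], "roll": 0, "fingers": 0.65},
    {"offset": [0.96, -0.424, 0], "roll": 0, "fingers": 0.65},
    {"offset": [0.96, -0.424, 0], "roll": 0, "fingers": 0.65},
  ],
)

```text
clock: 11.12
eef_pos: [0.4925, -0.0057, 0.0676]
tool_rot: [[-1.0, -0.001, -0.001], [-0.001, 1.0, 0.0], [0.001, 0.0, -1.0]]
contact_force: [0.4, 0.7, -0.6]
gripper_width: 0.728
gripper_force: 65.0
```

Emit:
send_rows(
  series=[
    {"offset": [0.96, -0.424, 0.5], "roll": 0, "fingers": 0.65},
    {"offset": [0.96, -0.424, 0.5], "roll": 0, "fingers": 0.65},
    {"offset": [0, 0, 0.5], "roll": 0, "fingers": 0.65},
    {"offset": [0, 0, 0.5], "roll": 0, "fingers": 0.65},
    {"offset": [0, 0, 0], "roll": 0, "fingers": 0.65},
  ],
)

```text
clock: 11.75
eef_pos: [0.4462, -0.0264, 0.0169]
tool_rot: [[-1.0, -0.001, -0.001], [-0.001, 1.0, 0.0], [0.001, 0.0, -1.0]]
contact_force: [0.6, -0.6, -1.0]
gripper_width: 0.724
gripper_force: 65.1
```

Run:
```python
from h import *
im=grab("side","top")
print([(np.round(a,4),round(b)) for a,b in(fit({n:im[n]},BOARD,(.4466,-.026,-.007),.012,yaw=True) for n in im)])
print(state()["eef_pos"],state()["gripper_force"])
```

```text
[(array([ 0.4451, -0.0268,  0.015 ]), 39), (array([ 0.4588, -0.0258, -0.1056]), 27)]
[ 0.44648845 -0.02644431  0.01771363] 65.11775135993958
```

Emit:
send_rows(
  series=[
    {"offset": [-0.04, 0, 0.6], "roll": 0, "fingers": 0.65},
    {"offset": [0, 0, 0.6], "roll": 0, "fingers": 0.65},
    {"offset": [0, 0, 0.16], "roll": 0, "fingers": 0.65},
    {"offset": [0, 0, 0], "roll": 0, "fingers": 0.65},
  ],
)

```text
clock: 12.35
eef_pos: [0.4463, -0.0266, -0.0167]
tool_rot: [[-1.0, -0.001, -0.001], [-0.001, 1.0, 0.0], [0.001, 0.0, -1.0]]
contact_force: [0.1, -0.3, -0.4]
gripper_width: 0.719
gripper_force: 65.1
```

Emit:
send_rows(
  series=[
    {"offset": [0, 0, 0.06], "roll": 0, "fingers": 0.65},
    {"offset": [0, 0, 0], "roll": 0, "fingers": 0.65},
  ],
)

```text
clock: 12.6
eef_pos: [0.447, -0.0267, -0.0174]
tool_rot: [[-1.0, -0.001, 0.0], [-0.001, 1.0, -0.0], [-0.0, -0.0, -1.0]]
contact_force: [-0.3, 0.1, -0.1]
gripper_width: 0.721
gripper_force: 65.1
```

Emit:
send_rows(
  series=[
    {"offset": [0, 0, 0.06], "roll": 0, "fingers": 0.65},
    {"offset": [0, 0, 0], "roll": 0, "fingers": 0.92},
    {"offset": [0, 0, 0], "roll": 0, "fingers": 0.92},
    {"offset": [0, 0, -1], "roll": 0, "fingers": 0.92},
    {"offset": [0, 0, -1], "roll": 0, "fingers": 0.92},
    {"offset": [0, 0.4, -1], "roll": 0, "fingers": 0.92},
    {"offset": [0, 0.4, -1], "roll": 0, "fingers": 0.95},
    {"offset": [0, 1, 0], "roll": 0, "fingers": 0.95},
  ],
)

```text
clock: 13.6
eef_pos: [0.4482, 0.0183, 0.0827]
tool_rot: [[-1.0, 0.001, 0.004], [0.001, 1.0, -0.0], [-0.004, -0.0, -1.0]]
contact_force: [0.6, 0.1, -0.8]
gripper_width: 0.948
gripper_force: 0.0
```

Emit:
send_rows(
  series=[
    {"offset": [0, 1, 0], "roll": 0, "fingers": 0.95},
    {"offset": [0, 1, 0], "roll": 0, "fingers": 0.95},
    {"offset": [0, 1, 0], "roll": 0, "fingers": 0.95},
    {"offset": [0, 1, 0], "roll": 0, "fingers": 0.95},
    {"offset": [0, 1, 0], "roll": 0, "fingers": 0.95},
    {"offset": [0, 1, 0], "roll": 0, "fingers": 0.95},
    {"offset": [-0.32, 1, 0], "roll": 0, "fingers": 0.95},
    {"offset": [-0.32, 1, 0], "roll": 0, "fingers": 0.95},
  ],
)

```text
clock: 14.6
eef_pos: [0.4625, 0.2192, 0.0809]
tool_rot: [[-1.0, -0.001, -0.0], [-0.001, 1.0, -0.0], [0.0, -0.0, -1.0]]
contact_force: [0.4, 0.1, -0.4]
gripper_width: 0.954
gripper_force: 0.0
```

```bash
cat > chk.py <<'E'
import sys
from h import *
# chk.py x y z r : stack top circle at height z ; plus board
x,y,z=map(float,sys.argv[1:4])
im=grab("side","top")
f=lambda sh,g,z,**k:[(np.round(a,4).tolist(),round(b)) for a,b in(fit(m,sh,g,z,**k) for m in({"side":im["side"]},{"top":im["top"]},im))]
if z>0: print("top",f(circ(.033),(x,y),z))
print("board",f(BOARD,(x,y,-.007),.012,yaw=True))
s=state();print(s["clock"],np.round(s["eef_pos"],4),s["gripper_width"])
E
python3 chk.py .4466 -.026 .018
```

```text
top [([0.4471, -0.0288], 59), ([0.4466, -0.0278], 62), ([0.4466, -0.028], 119)]
board [([0.4462, -0.0274, -0.0058], 46), ([0.4466, -0.0252, -0.0073], 64), ([0.4466, -0.0264, -0.0072], 106)]
14.7 [0.4637 0.2203 0.0811] 0.9505485781861122
```

Emit:
send_rows(
  series=[
    {"offset": [0, 0.94, 0], "roll": 0, "fingers": 0.95},
    {"offset": [0, 0, 0.5], "roll": 0, "fingers": 0.95},
    {"offset": [0, 0, 0.5], "roll": 0, "fingers": 0.95},
    {"offset": [0, 0, 0.5], "roll": 0, "fingers": 0.95},
    {"offset": [0, 0, 0.5], "roll": 0, "fingers": 0.95},
    {"offset": [0, 0, 0.5], "roll": 0, "fingers": 0.95},
  ],
)

```text
clock: 15.45
eef_pos: [0.4625, 0.2415, 0.0173]
tool_rot: [[-1.0, -0.0, -0.0], [-0.0, 1.0, -0.0], [0.0, -0.0, -1.0]]
contact_force: [0.1, 0.4, 0.2]
gripper_width: 0.95
gripper_force: 0.0
```

Emit:
send_rows(
  series=[
    {"offset": [0, 0, 0.25], "roll": 0, "fingers": 0.95},
    {"offset": [0, 0, 0.2], "roll": 0, "fingers": 0.95},
    {"offset": [0, 0, 0], "roll": 0, "fingers": 0.65},
    {"offset": [0, 0, 0], "roll": 0, "fingers": 0.65},
    {"offset": [0, 0, 0], "roll": 0, "fingers": 0.65},
  ],
)

```text
clock: 16.08
eef_pos: [0.4627, 0.242, 0.0077]
tool_rot: [[-1.0, -0.001, 0.0], [-0.001, 1.0, 0.0], [-0.0, 0.0, -1.0]]
contact_force: [-2.2, -0.8, 5.3]
gripper_width: 0.768
gripper_force: 66.4
```

Emit:
send_rows(
  series=[
    {"offset": [0, 0, -0.5], "roll": 0, "fingers": 0.65},
    {"offset": [0, 0, -1], "roll": 0, "fingers": 0.65},
    {"offset": [0, 0, -1], "roll": 0, "fingers": 0.65},
    {"offset": [0, 0, -0.6], "roll": 0, "fingers": 0.65},
    {"offset": [0.06, -1, 0], "roll": 0, "fingers": 0.65},
    {"offset": [0.06, -1, 0], "roll": 0, "fingers": 0.65},
    {"offset": [0.06, -1, 0], "roll": 0, "fingers": 0.65},
    {"offset": [0.06, -1, 0], "roll": 0, "fingers": 0.65},
  ],
)

```text
clock: 17.08
eef_pos: [0.4565, 0.1411, 0.0848]
tool_rot: [[-1.0, -0.001, 0.0], [-0.001, 1.0, 0.0], [-0.0, 0.0, -1.0]]
contact_force: [0.2, 0.0, -0.2]
gripper_width: 0.765
gripper_force: 66.5
```

Emit:
send_rows(
  series=[
    {"offset": [0.06, -1, 0], "roll": 0, "fingers": 0.65},
    {"offset": [0.06, -1, 0], "roll": 0, "fingers": 0.65},
    {"offset": [0.06, -1, 0], "roll": 0, "fingers": 0.65},
    {"offset": [0.06, -1, 0.4], "roll": 0, "fingers": 0.65},
    {"offset": [0.06, -1, 0.5], "roll": 0, "fingers": 0.65},
    {"offset": [0.06, -1, 0.5], "roll": 0, "fingers": 0.65},
    {"offset": [0, -0.5, 0.5], "roll": 0, "fingers": 0.65},
    {"offset": [0, 0, 0], "roll": 0, "fingers": 0.65},
  ],
)

```text
clock: 18.08
eef_pos: [0.4472, -0.021, 0.0364]
tool_rot: [[-1.0, 0.001, -0.002], [0.001, 1.0, 0.0], [0.002, 0.0, -1.0]]
contact_force: [0.3, 0.2, -0.1]
gripper_width: 0.764
gripper_force: 66.6
```

Emit:
send_rows(
  series=[
    {"offset": [0, -0.18, 0.5], "roll": 0, "fingers": 0.65},
    {"offset": [0, 0, 0.5], "roll": 0, "fingers": 0.65},
    {"offset": [0, 0, 0.5], "roll": 0, "fingers": 0.65},
    {"offset": [0, 0, 0.3], "roll": 0, "fingers": 0.65},
    {"offset": [0, 0, 0.05], "roll": 0, "fingers": 0.65},
    {"offset": [0, 0, 0], "roll": 0, "fingers": 0.65},
  ],
)

```text
clock: 18.82
eef_pos: [0.4478, -0.0251, -0.0091]
tool_rot: [[-1.0, -0.001, -0.0], [-0.001, 1.0, 0.0], [0.0, 0.0, -1.0]]
contact_force: [-0.1, -0.4, -1.2]
gripper_width: 0.761
gripper_force: 66.6
```

Emit:
send_rows(
  series=[
    {"offset": [0, 0, 0.04], "roll": 0, "fingers": 0.92},
    {"offset": [0, 0, 0], "roll": 0, "fingers": 0.92},
    {"offset": [0, 0, -1], "roll": 0, "fingers": 0.95},
    {"offset": [0, 0, -1], "roll": 0, "fingers": 0.98},
    {"offset": [-0.7, 0.04, -1], "roll": 0, "fingers": 0.98},
    {"offset": [-1, 0.04, 0], "roll": 0, "fingers": 0.98},
    {"offset": [-1, 0.04, 0], "roll": 0, "fingers": 0.98},
    {"offset": [-1, 0.04, 0], "roll": 0, "fingers": 0.98},
  ],
)

```text
clock: 19.82
eef_pos: [0.5411, -0.0211, 0.0653]
tool_rot: [[-1.0, -0.001, 0.001], [-0.001, 1.0, -0.0], [-0.001, -0.0, -1.0]]
contact_force: [0.0, -0.9, 0.9]
gripper_width: 0.976
gripper_force: 0.0
```

Emit:
send_rows(
  series=[
    {"offset": [-1, 0.04, 0], "roll": 0, "fingers": 0.98},
    {"offset": [-1, 0.04, 0], "roll": 0, "fingers": 0.98},
    {"offset": [-1, 0, 0], "roll": 0, "fingers": 0.98},
    {"offset": [-1, 0, 0.5], "roll": 0, "fingers": 0.98},
    {"offset": [-1, 0, 0.5], "roll": 0, "fingers": 0.98},
    {"offset": [0, 0, 1], "roll": 0, "fingers": 0.98},
    {"offset": [0, 0, 0.8], "roll": 0, "fingers": 0.98},
    {"offset": [0, 0, 0], "roll": 0, "fingers": 0.98},
  ],
)

```text
clock: 20.82
eef_pos: [0.6633, -0.0189, -0.007]
tool_rot: [[-1.0, -0.001, -0.004], [-0.001, 1.0, 0.0], [0.004, 0.0, -1.0]]
contact_force: [-0.3, -0.1, -0.1]
gripper_width: 0.98
gripper_force: 0.0
```

```bash
python3 chk.py .4466 -.026 .048
```

```text
top [([0.4494, -0.0278], 34), ([0.4347, -0.023], 1), ([0.4494, -0.0279], 35)]
board [([0.446, -0.0274, -0.0044], 47), ([0.4858, -0.0554, 0.0773], 25), ([0.4459, -0.0274, -0.0043], 49)]
20.925 [ 0.6652 -0.019  -0.0049] 0.9772566122415284
```

Emit:
send_rows(
  series=[
    {"offset": [0, 0, 0.6], "roll": 0, "fingers": 0.98},
    {"offset": [0, 0, 0.54], "roll": 0, "fingers": 0.98},
    {"offset": [0, 0, 0], "roll": 0, "fingers": 0.98},
    {"offset": [0, 0, 0], "roll": 0, "fingers": 0.65},
    {"offset": [0, 0, 0], "roll": 0, "fingers": 0.65},
    {"offset": [0, 0, 0], "roll": 0, "fingers": 0.65},
  ],
)

```text
clock: 21.68
eef_pos: [0.6658, -0.019, -0.0326]
tool_rot: [[-1.0, -0.001, 0.001], [-0.001, 1.0, -0.0], [-0.001, -0.0, -1.0]]
contact_force: [-1.7, -0.1, 6.5]
gripper_width: 0.727
gripper_force: 64.1
```

Emit:
send_rows(
  series=[
    {"offset": [0, 0, -1], "roll": 0, "fingers": 0.65},
    {"offset": [0, 0, -1], "roll": 0, "fingers": 0.65},
    {"offset": [0.77, -0.06, -1], "roll": 0, "fingers": 0.65},
    {"offset": [1, -0.05, -0.8], "roll": 0, "fingers": 0.65},
    {"offset": [1, -0.05, 0], "roll": 0, "fingers": 0.65},
    {"offset": [1, -0.05, 0], "roll": 0, "fingers": 0.65},
    {"offset": [1, -0.05, 0], "roll": 0, "fingers": 0.65},
    {"offset": [1, 0, 0], "roll": 0, "fingers": 0.65},
  ],
)

```text
clock: 22.68
eef_pos: [0.5205, -0.0257, 0.0618]
tool_rot: [[-1.0, -0.001, 0.001], [-0.001, 1.0, -0.0], [-0.001, -0.0, -1.0]]
contact_force: [-0.5, 0.5, -0.1]
gripper_width: 0.731
gripper_force: 65.2
```

Emit:
send_rows(
  series=[
    {"offset": [1, 0, 0], "roll": 0, "fingers": 0.65},
    {"offset": [1, 0, 0], "roll": 0, "fingers": 0.65},
    {"offset": [1, 0, 0], "roll": 0, "fingers": 0.65},
    {"offset": [0, 0, 0.6], "roll": 0, "fingers": 0.65},
    {"offset": [0, 0, 0.6], "roll": 0, "fingers": 0.65},
    {"offset": [0, 0, 0], "roll": 0, "fingers": 0.65},
  ],
)

```text
clock: 23.42
eef_pos: [0.446, -0.0256, 0.0299]
tool_rot: [[-1.0, -0.001, -0.002], [-0.001, 1.0, 0.0], [0.002, 0.0, -1.0]]
contact_force: [0.2, -0.5, -0.5]
gripper_width: 0.728
gripper_force: 65.3
```

Emit:
send_rows(
  series=[
    {"offset": [0, 0, 0.4], "roll": 0, "fingers": 0.65},
    {"offset": [0, 0, 0.14], "roll": 0, "fingers": 0.65},
    {"offset": [0, 0, 0.03], "roll": 0, "fingers": 0.65},
    {"offset": [0, 0, 0], "roll": 0, "fingers": 0.92},
    {"offset": [0, 0, 0], "roll": 0, "fingers": 0.92},
    {"offset": [0, 0, -1], "roll": 0, "fingers": 0.92},
    {"offset": [0, 0, -1], "roll": 0, "fingers": 0.95},
    {"offset": [-0.5, 1, -0.7], "roll": 0, "fingers": 0.95},
  ],
)

```text
clock: 24.42
eef_pos: [0.4583, -0.0012, 0.0858]
tool_rot: [[-1.0, 0.001, 0.0], [0.001, 1.0, -0.0], [-0.0, -0.0, -1.0]]
contact_force: [0.3, -1.1, -0.4]
gripper_width: 0.947
gripper_force: 0.0
```

Emit:
send_rows(
  series=[
    {"offset": [-0.5, 1, 0], "roll": 0, "fingers": 0.95},
    {"offset": [-0.5, 1, 0], "roll": 0, "fingers": 0.95},
    {"offset": [-0.5, 1, 0], "roll": 0, "fingers": 0.95},
    {"offset": [-0.5, 1, 0], "roll": 0, "fingers": 0.95},
    {"offset": [-0.5, 1, 0], "roll": 0, "fingers": 0.95},
    {"offset": [-0.5, 1, 0], "roll": 0, "fingers": 0.95},
    {"offset": [-0.5, 1, 0], "roll": 0, "fingers": 0.95},
    {"offset": [-0.55, 1, 0], "roll": 0, "fingers": 0.95},
  ],
)

```text
clock: 25.42
eef_pos: [0.5598, 0.2002, 0.0848]
tool_rot: [[-1.0, -0.001, 0.0], [-0.001, 1.0, -0.0], [-0.0, -0.0, -1.0]]
contact_force: [0.0, 0.0, -0.2]
gripper_width: 0.949
gripper_force: 0.0
```

```bash
python3 chk.py .4466 -.026 .054
```

```text
top [([0.4464, -0.0265], 41), ([0.4466, -0.0265], 76), ([0.4465, -0.0266], 117)]
board [([0.4461, -0.0272, -0.0038], 46), ([0.4466, -0.0253, -0.0072], 64), ([0.4466, -0.0262, -0.0071], 107)]
25.525 [0.5612 0.2016 0.0851] 0.9516806016361079
```

Emit:
send_rows(
  series=[
    {"offset": [0.05, 0.58, 0], "roll": 0, "fingers": 0.95},
    {"offset": [0, 0, 0.6], "roll": 0, "fingers": 0.95},
    {"offset": [0, 0, 0.6], "roll": 0, "fingers": 0.95},
    {"offset": [0, 0, 0.6], "roll": 0, "fingers": 0.95},
    {"offset": [0, 0, 0.6], "roll": 0, "fingers": 0.95},
    {"offset": [0, 0, 0.4], "roll": 0, "fingers": 0.95},
    {"offset": [0, 0, 0.28], "roll": 0, "fingers": 0.95},
    {"offset": [0, 0, 0], "roll": 0, "fingers": 0.95},
  ],
)

```text
clock: 26.52
eef_pos: [0.5581, 0.2138, 0.0071]
tool_rot: [[-1.0, -0.001, -0.001], [-0.001, 1.0, -0.0], [0.001, -0.0, -1.0]]
contact_force: [0.1, 0.3, -0.2]
gripper_width: 0.948
gripper_force: 0.0
```

Emit:
send_rows(
  series=[
    {"offset": [0, 0, 0], "roll": 0, "fingers": 0.65},
    {"offset": [0, 0, 0], "roll": 0, "fingers": 0.65},
    {"offset": [0, 0, 0], "roll": 0, "fingers": 0.65},
  ],
)

```text
clock: 26.9
eef_pos: [0.559, 0.2142, 0.0088]
tool_rot: [[-1.0, -0.001, 0.002], [-0.001, 1.0, 0.001], [-0.002, 0.001, -1.0]]
contact_force: [-0.9, -0.1, 6.9]
gripper_width: 0.758
gripper_force: 66.3
```

Emit:
send_rows(
  series=[
    {"offset": [0, 0, -0.5], "roll": 0, "fingers": 0.65},
    {"offset": [0, 0, -1], "roll": 0, "fingers": 0.65},
    {"offset": [0, 0, -1], "roll": 0, "fingers": 0.65},
    {"offset": [0, 0, -0.6], "roll": 0, "fingers": 0.65},
    {"offset": [0.451, -0.958, 0], "roll": 0, "fingers": 0.65},
    {"offset": [0.451, -0.958, 0], "roll": 0, "fingers": 0.65},
    {"offset": [0.451, -0.958, 0], "roll": 0, "fingers": 0.65},
    {"offset": [0.451, -0.958, 0], "roll": 0, "fingers": 0.65},
  ],
)

```text
clock: 27.9
eef_pos: [0.5128, 0.1173, 0.0854]
tool_rot: [[-1.0, -0.001, 0.0], [-0.001, 1.0, -0.0], [-0.0, -0.0, -1.0]]
contact_force: [-0.1, -0.4, -0.8]
gripper_width: 0.754
gripper_force: 68.3
```

Emit:
send_rows(
  series=[
    {"offset": [0.451, -0.958, 0], "roll": 0, "fingers": 0.65},
    {"offset": [0.451, -0.958, 0], "roll": 0, "fingers": 0.65},
    {"offset": [0.451, -0.958, 0], "roll": 0, "fingers": 0.65},
    {"offset": [0.451, -0.958, 0], "roll": 0, "fingers": 0.65},
    {"offset": [0.451, -0.958, 0], "roll": 0, "fingers": 0.65},
    {"offset": [0.451, -0.958, 0.5], "roll": 0, "fingers": 0.65},
    {"offset": [0, 0, 0.5], "roll": 0, "fingers": 0.65},
    {"offset": [0, 0, 0], "roll": 0, "fingers": 0.65},
  ],
)

```text
clock: 28.9
eef_pos: [0.4455, -0.0254, 0.0595]
tool_rot: [[-1.0, -0.0, -0.001], [-0.0, 1.0, 0.0], [0.001, 0.0, -1.0]]
contact_force: [0.0, 0.4, -1.0]
gripper_width: 0.753
gripper_force: 68.3
```

Emit:
send_rows(
  series=[
    {"offset": [-0.02, 0, 0.5], "roll": 0, "fingers": 0.65},
    {"offset": [0, 0, 0.5], "roll": 0, "fingers": 0.65},
    {"offset": [0, 0, 0.25], "roll": 0, "fingers": 0.65},
    {"offset": [0, 0, 0.06], "roll": 0, "fingers": 0.65},
    {"offset": [0, 0, 0], "roll": 0, "fingers": 0.65},
  ],
)

```text
clock: 29.52
eef_pos: [0.4463, -0.0256, 0.0273]
tool_rot: [[-1.0, -0.001, -0.0], [-0.001, 1.0, -0.0], [0.0, -0.0, -1.0]]
contact_force: [0.1, -0.3, -1.5]
gripper_width: 0.756
gripper_force: 68.4
```

Emit:
send_rows(
  series=[
    {"offset": [0, 0, 0.03], "roll": 0, "fingers": 0.92},
    {"offset": [0, 0, 0], "roll": 0, "fingers": 0.92},
    {"offset": [0, 0, -1], "roll": 0, "fingers": 0.95},
    {"offset": [0, 0, -1], "roll": 0, "fingers": 0.98},
    {"offset": [-0.98, -0.404, 0], "roll": 0, "fingers": 0.98},
    {"offset": [-0.98, -0.404, 0], "roll": 0, "fingers": 0.98},
    {"offset": [-0.98, -0.404, 0], "roll": 0, "fingers": 0.98},
    {"offset": [-0.98, -0.404, 0], "roll": 0, "fingers": 0.98},
  ],
)

```text
clock: 30.52
eef_pos: [0.5451, -0.0664, 0.0768]
tool_rot: [[-1.0, -0.001, 0.0], [-0.001, 1.0, -0.0], [-0.0, -0.0, -1.0]]
contact_force: [-0.8, -0.5, -0.0]
gripper_width: 0.982
gripper_force: 0.0
```

Emit:
send_rows(
  series=[
    {"offset": [-0.98, -0.404, 0], "roll": 0, "fingers": 0.98},
    {"offset": [-0.98, -0.404, 0], "roll": 0, "fingers": 0.98},
    {"offset": [-0.98, -0.404, 0], "roll": 0, "fingers": 0.98},
    {"offset": [-0.98, -0.404, 0], "roll": 0, "fingers": 0.98},
    {"offset": [-0.98, -0.404, 0.8], "roll": 0, "fingers": 0.98},
    {"offset": [-0.98, -0.404, 0.8], "roll": 0, "fingers": 0.98},
    {"offset": [0, 0, 1], "roll": 0, "fingers": 0.98},
    {"offset": [0, 0, 0.4], "roll": 0, "fingers": 0.98},
  ],
)

```text
clock: 31.52
eef_pos: [0.6901, -0.1264, -0.0002]
tool_rot: [[-1.0, -0.001, -0.003], [-0.001, 1.0, 0.001], [0.003, 0.001, -1.0]]
contact_force: [-1.4, -0.0, 0.3]
gripper_width: 0.983
gripper_force: 0.0
```

```bash
python3 chk.py .4466 -.026 .084
```

```text
top [([0.4463, -0.0291], 47), ([0.434, -0.0212], 3), ([0.4463, -0.0292], 49)]
board [([0.4458, -0.0274, -0.0036], 43), ([0.4361, -0.014, -0.0478], 21), ([0.4458, -0.0273, -0.0072], 53)]
31.625 [ 6.901e-01 -1.262e-01  4.000e-04] 0.9780807464504363
```

Emit:
send_rows(
  series=[
    {"offset": [0, 0, 0.7], "roll": 0, "fingers": 0.98},
    {"offset": [0, 0, 0.64], "roll": 0, "fingers": 0.98},
    {"offset": [0, 0, 0], "roll": 0, "fingers": 0.98},
    {"offset": [0, 0, 0], "roll": 0, "fingers": 0.65},
    {"offset": [0, 0, 0], "roll": 0, "fingers": 0.65},
    {"offset": [0, 0, 0], "roll": 0, "fingers": 0.65},
  ],
)

```text
clock: 32.38
eef_pos: [0.692, -0.1266, -0.0304]
tool_rot: [[-1.0, -0.001, 0.001], [-0.001, 1.0, -0.0], [-0.001, -0.0, -1.0]]
contact_force: [-1.9, 0.5, 5.7]
gripper_width: 0.718
gripper_force: 63.6
```

Emit:
send_rows(
  series=[
    {"offset": [0, 0, -1], "roll": 0, "fingers": 0.65},
    {"offset": [0, 0, -1], "roll": 0, "fingers": 0.65},
    {"offset": [0, 0, -1], "roll": 0, "fingers": 0.65},
    {"offset": [0.98, 0.406, -1], "roll": 0, "fingers": 0.65},
    {"offset": [0.98, 0.406, -0.8], "roll": 0, "fingers": 0.65},
    {"offset": [0.98, 0.406, 0], "roll": 0, "fingers": 0.65},
    {"offset": [0.98, 0.406, 0], "roll": 0, "fingers": 0.65},
    {"offset": [0.98, 0.406, 0], "roll": 0, "fingers": 0.65},
  ],
)

```text
clock: 33.38
eef_pos: [0.569, -0.0757, 0.0905]
tool_rot: [[-1.0, -0.001, 0.003], [-0.001, 1.0, -0.001], [-0.003, -0.001, -1.0]]
contact_force: [0.1, 0.4, -0.9]
gripper_width: 0.713
gripper_force: 64.9
```

Emit:
send_rows(
  series=[
    {"offset": [0.98, 0.406, 0], "roll": 0, "fingers": 0.65},
    {"offset": [0.98, 0.406, 0], "roll": 0, "fingers": 0.65},
    {"offset": [0.98, 0.406, 0], "roll": 0, "fingers": 0.65},
    {"offset": [0.98, 0.406, 0], "roll": 0, "fingers": 0.65},
    {"offset": [0.98, 0.406, 0], "roll": 0, "fingers": 0.65},
    {"offset": [0, 0, 0.5], "roll": 0, "fingers": 0.65},
    {"offset": [0, 0, 0.2], "roll": 0, "fingers": 0.65},
    {"offset": [0, 0, 0], "roll": 0, "fingers": 0.65},
  ],
)

```text
clock: 34.38
eef_pos: [0.4472, -0.0255, 0.0705]
tool_rot: [[-1.0, -0.0, 0.0], [-0.0, 1.0, -0.0], [-0.0, -0.0, -1.0]]
contact_force: [-0.1, 0.0, -0.2]
gripper_width: 0.715
gripper_force: 64.9
```

Emit:
send_rows(
  series=[
    {"offset": [0.03, 0, 0.5], "roll": 0, "fingers": 0.65},
    {"offset": [0, 0.02, 0.2], "roll": 0, "fingers": 0.65},
    {"offset": [0, 0, 0.03], "roll": 0, "fingers": 0.65},
    {"offset": [0, 0, 0], "roll": 0, "fingers": 0.92},
    {"offset": [0, 0, 0], "roll": 0, "fingers": 0.92},
    {"offset": [0, 0, -1], "roll": 0, "fingers": 0.95},
    {"offset": [0, 0, -0.7], "roll": 0, "fingers": 0.95},
    {"offset": [-0.117, 0.976, 0], "roll": 0, "fingers": 0.95},
  ],
)

```text
clock: 35.38
eef_pos: [0.4493, -0.0008, 0.0957]
tool_rot: [[-1.0, 0.001, 0.002], [0.001, 1.0, -0.0], [-0.002, -0.0, -1.0]]
contact_force: [0.1, -0.4, -1.1]
gripper_width: 0.946
gripper_force: 0.0
```

Emit:
send_rows(
  series=[
    {"offset": [-0.117, 0.976, 0], "roll": 0, "fingers": 0.95},
    {"offset": [-0.117, 0.976, 0], "roll": 0, "fingers": 0.95},
    {"offset": [-0.117, 0.976, 0], "roll": 0, "fingers": 0.95},
    {"offset": [-0.117, 0.976, 0], "roll": 0, "fingers": 0.95},
    {"offset": [-0.117, 0.976, 0], "roll": 0, "fingers": 0.95},
    {"offset": [-0.117, 0.976, 0], "roll": 0, "fingers": 0.95},
    {"offset": [-0.117, 0.976, 0], "roll": 0, "fingers": 0.95},
    {"offset": [-0.117, 0.976, 0], "roll": 0, "fingers": 0.95},
  ],
)

```text
clock: 36.38
eef_pos: [0.4715, 0.1957, 0.0943]
tool_rot: [[-1.0, -0.001, -0.001], [-0.001, 1.0, -0.0], [0.001, -0.0, -1.0]]
contact_force: [0.1, 0.4, 0.6]
gripper_width: 0.947
gripper_force: 0.0
```

Emit:
send_rows(
  series=[
    {"offset": [-0.117, 0.976, 0], "roll": 0, "fingers": 0.95},
    {"offset": [-0.117, 0.976, 0], "roll": 0, "fingers": 0.95},
    {"offset": [-0.117, 0.976, 0], "roll": 0, "fingers": 0.95},
    {"offset": [-0.117, 0.976, 0], "roll": 0, "fingers": 0.95},
    {"offset": [-0.117, 0.976, 0], "roll": 0, "fingers": 0.95},
    {"offset": [-0.117, 0.9, 0], "roll": 0, "fingers": 0.95},
    {"offset": [0, 0, 0], "roll": 0, "fingers": 0.95},
  ],
)

```text
clock: 37.25
eef_pos: [0.4895, 0.3413, 0.0948]
tool_rot: [[-1.0, -0.002, 0.001], [-0.002, 1.0, 0.0], [-0.001, 0.0, -1.0]]
contact_force: [-0.6, -0.6, 0.1]
gripper_width: 0.952
gripper_force: 0.0
```

```bash
python3 chk.py .4466 -.026 .090
python3 - <<'E'
from h import *
a=capture("side");b=capture("top")
o=np.hstack([cv2.resize(a[130:330,150:350],(400,400)),cv2.resize(b[200:380,100:280],(400,400))])
cv2.imwrite("pics/s5.png",o[:,:,::-1])
E
```

```text
top [([0.4452, -0.0264], 43), ([0.4435, -0.0256], 72), ([0.4442, -0.0256], 113)]
board [([0.4368, -0.0273, -0.0035], 40), ([0.4467, -0.0252, -0.0078], 55), ([0.4466, -0.0261, -0.0073], 92)]
37.35 [0.4888 0.3394 0.0946] 0.9540693828792468
```

View pics/s5.png

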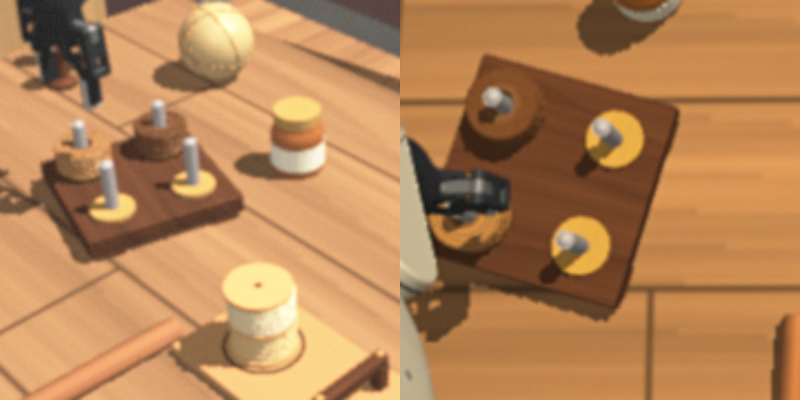

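Emit:
send_rows(
  series=[
    {"offset": [-0.05, 0, 0.6], "roll": 0, "fingers": 0.95},
    {"offset": [0, 0, 0.6], "roll": 0, "fingers": 0.95},
    {"offset": [0, 0, 0.6], "roll": 0, "fingers": 0.95},
    {"offset": [0, 0, 0.6], "roll": 0, "fingers": 0.95},
    {"offset": [0, 0, 0.5], "roll": 0, "fingers": 0.95},
    {"offset": [0, 0, 0.3], "roll": 0, "fingers": 0.95},
    {"offset": [0, 0, 0.26], "roll": 0, "fingers": 0.95},
    {"offset": [0, 0, 0], "roll": 0, "fingers": 0.95},
  ],
)

```text
clock: 38.45
eef_pos: [0.4902, 0.3394, 0.008]
tool_rot: [[-1.0, -0.001, -0.0], [-0.001, 1.0, -0.0], [0.0, -0.0, -1.0]]
contact_force: [-0.3, 0.5, 0.4]
gripper_width: 0.95
gripper_force: 0.0
```

Emit:
send_rows(
  series=[
    {"offset": [0, 0, 0], "roll": 0, "fingers": 0.65},
    {"offset": [0, 0, 0], "roll": 0, "fingers": 0.65},
    {"offset": [0, 0, 0], "roll": 0, "fingers": 0.65},
  ],
)

```text
clock: 38.83
eef_pos: [0.4908, 0.3398, 0.0095]
tool_rot: [[-1.0, -0.001, 0.001], [-0.001, 1.0, 0.001], [-0.001, 0.001, -1.0]]
contact_force: [-1.3, -1.3, 5.7]
gripper_width: 0.754
gripper_force: 65.9
```

Emit:
send_rows(
  series=[
    {"offset": [0, 0, -0.6], "roll": 0, "fingers": 0.65},
    {"offset": [0, 0, -1], "roll": 0, "fingers": 0.65},
    {"offset": [0, 0, -1], "roll": 0, "fingers": 0.65},
    {"offset": [0, 0, -1], "roll": 0, "fingers": 0.65},
    {"offset": [0.117, -0.973, 0], "roll": 0, "fingers": 0.65},
    {"offset": [0.117, -0.973, 0], "roll": 0, "fingers": 0.65},
    {"offset": [0.117, -0.973, 0], "roll": 0, "fingers": 0.65},
    {"offset": [0.117, -0.973, 0], "roll": 0, "fingers": 0.65},
  ],
)

```text
clock: 39.83
eef_pos: [0.4777, 0.2396, 0.0975]
tool_rot: [[-1.0, 0.0, -0.002], [0.0, 1.0, -0.001], [0.002, -0.001, -1.0]]
contact_force: [-0.4, -0.7, -0.6]
gripper_width: 0.759
gripper_force: 66.5
```

Emit:
send_rows(
  series=[
    {"offset": [0.117, -0.973, 0], "roll": 0, "fingers": 0.65},
    {"offset": [0.117, -0.973, 0], "roll": 0, "fingers": 0.65},
    {"offset": [0.117, -0.973, 0], "roll": 0, "fingers": 0.65},
    {"offset": [0.117, -0.973, 0], "roll": 0, "fingers": 0.65},
    {"offset": [0.117, -0.973, 0], "roll": 0, "fingers": 0.65},
    {"offset": [0.117, -0.973, 0], "roll": 0, "fingers": 0.65},
    {"offset": [0.117, -0.973, 0], "roll": 0, "fingers": 0.65},
    {"offset": [0.117, -0.973, 0], "roll": 0, "fingers": 0.65},
  ],
)

```text
clock: 40.83
eef_pos: [0.454, 0.0456, 0.0977]
tool_rot: [[-1.0, 0.0, -0.002], [0.0, 1.0, -0.0], [0.002, -0.0, -1.0]]
contact_force: [0.4, 0.1, -0.9]
gripper_width: 0.757
gripper_force: 66.5
```

Emit:
send_rows(
  series=[
    {"offset": [0.117, -0.973, 0], "roll": 0, "fingers": 0.65},
    {"offset": [0.117, -0.973, 0], "roll": 0, "fingers": 0.65},
    {"offset": [0.117, -0.973, 0], "roll": 0, "fingers": 0.65},
    {"offset": [0, 0, 0.4], "roll": 0, "fingers": 0.65},
    {"offset": [0, 0, 0.3], "roll": 0, "fingers": 0.65},
    {"offset": [0, 0, 0], "roll": 0, "fingers": 0.65},
  ],
)

```text
clock: 41.58
eef_pos: [0.4458, -0.025, 0.0799]
tool_rot: [[-1.0, -0.001, -0.002], [-0.001, 1.0, 0.0], [0.002, 0.0, -1.0]]
contact_force: [0.3, 0.4, -2.5]
gripper_width: 0.76
gripper_force: 66.5
```

```bash
python3 chk.py .4466 -.026 0
```

```text
board [([0.4456, -0.0274, -0.0023], 37), ([0.4618, -0.0262, -0.1281], 38), ([0.4476, -0.0275, -0.0154], 64)]
41.675 [ 0.4466 -0.0249  0.0806] 0.754389052405487
```

Emit:
send_rows(
  series=[
    {"offset": [0, 0, 0.4], "roll": 0, "fingers": 0.65},
    {"offset": [0, 0, 0.25], "roll": 0, "fingers": 0.65},
    {"offset": [0, 0, 0.04], "roll": 0, "fingers": 0.65},
    {"offset": [0, 0, 0], "roll": 0, "fingers": 0.65},
  ],
)

```text
clock: 42.18
eef_pos: [0.4466, -0.0252, 0.0635]
tool_rot: [[-1.0, -0.001, -0.0], [-0.001, 1.0, 0.0], [0.0, 0.0, -1.0]]
contact_force: [-2.6, 2.2, 2.7]
gripper_width: 0.749
gripper_force: 67.0
```

Emit:
send_rows(
  series=[
    {"offset": [0, 0, 0.03], "roll": 0, "fingers": 0.92},
    {"offset": [0, 0, 0], "roll": 0, "fingers": 0.92},
    {"offset": [0, 0, -1], "roll": 0, "fingers": 0.95},
    {"offset": [0, 0, -1], "roll": 0, "fingers": 0.98},
    {"offset": [-0.998, -0.838, 0], "roll": 0, "fingers": 0.98},
    {"offset": [-0.998, -0.838, 0], "roll": 0, "fingers": 0.98},
    {"offset": [-0.998, -0.838, 0], "roll": 0, "fingers": 0.98},
    {"offset": [-0.998, -0.838, 0], "roll": 0, "fingers": 0.98},
  ],
)

```text
clock: 43.18
eef_pos: [0.5474, -0.1099, 0.1128]
tool_rot: [[-1.0, -0.001, -0.0], [-0.001, 1.0, -0.0], [0.0, -0.0, -1.0]]
contact_force: [-0.7, 0.8, 0.7]
gripper_width: 0.981
gripper_force: 0.0
```

Emit:
send_rows(
  series=[
    {"offset": [-0.998, -0.838, 0], "roll": 0, "fingers": 0.98},
    {"offset": [-0.998, -0.838, 0], "roll": 0, "fingers": 0.98},
    {"offset": [-0.998, -0.838, 0.5], "roll": 0, "fingers": 0.98},
    {"offset": [-0.998, -0.838, 0.5], "roll": 0, "fingers": 0.98},
    {"offset": [-0.998, -0.838, 1], "roll": 0, "fingers": 0.98},
    {"offset": [-0.998, -0.838, 1], "roll": 0, "fingers": 0.98},
    {"offset": [0, 0, 1], "roll": 0, "fingers": 0.98},
    {"offset": [0, 0, 0], "roll": 0, "fingers": 0.98},
  ],
)

```text
clock: 44.18
eef_pos: [0.6935, -0.2336, 0.0096]
tool_rot: [[-1.0, -0.001, -0.006], [-0.001, 1.0, 0.002], [0.006, 0.002, -1.0]]
contact_force: [-0.8, -0.0, 0.6]
gripper_width: 0.985
gripper_force: 0.0
```

```bash
python3 chk.py .4466 -.026 .12
```

```text
top [([0.4455, -0.0275], 54), ([0.4444, -0.034], 23), ([0.4454, -0.029], 67)]
board [([0.4459, -0.0274, -0.0028], 37), ([0.4311, -0.0424, 0.0859], 9), ([0.4459, -0.0273, -0.0009], 43)]
44.275 [ 0.6957 -0.2341  0.0128] 0.9805788445458616
```

Emit:
send_rows(
  series=[
    {"offset": [0, 0, 0.7], "roll": 0, "fingers": 0.98},
    {"offset": [0, 0, 0.7], "roll": 0, "fingers": 0.98},
    {"offset": [0, 0, 0.44], "roll": 0, "fingers": 0.98},
    {"offset": [0, 0, 0], "roll": 0, "fingers": 0.98},
    {"offset": [0, 0, 0], "roll": 0, "fingers": 0.65},
    {"offset": [0, 0, 0], "roll": 0, "fingers": 0.65},
    {"offset": [0, 0, 0], "roll": 0, "fingers": 0.65},
  ],
)

```text
clock: 45.15
eef_pos: [0.6974, -0.2351, -0.0317]
tool_rot: [[-1.0, -0.001, 0.002], [-0.001, 1.0, -0.001], [-0.002, -0.001, -1.0]]
contact_force: [-0.5, -0.1, 6.1]
gripper_width: 0.729
gripper_force: 64.5
```

Emit:
send_rows(
  series=[
    {"offset": [0, 0, -1], "roll": 0, "fingers": 0.65},
    {"offset": [0, 0, -1], "roll": 0, "fingers": 0.65},
    {"offset": [0, 0, -1], "roll": 0, "fingers": 0.65},
    {"offset": [0, 0, -1], "roll": 0, "fingers": 0.65},
    {"offset": [0.99, 0.84, -1], "roll": 0, "fingers": 0.65},
    {"offset": [0.99, 0.84, -1], "roll": 0, "fingers": 0.65},
    {"offset": [0.99, 0.84, 0], "roll": 0, "fingers": 0.65},
    {"offset": [0.99, 0.84, 0], "roll": 0, "fingers": 0.65},
  ],
)

```text
clock: 46.15
eef_pos: [0.597, -0.1503, 0.1188]
tool_rot: [[-1.0, -0.001, 0.002], [-0.001, 1.0, -0.001], [-0.002, -0.001, -1.0]]
contact_force: [0.5, 0.9, -0.4]
gripper_width: 0.725
gripper_force: 65.1
```

Emit:
send_rows(
  series=[
    {"offset": [0.99, 0.84, 0], "roll": 0, "fingers": 0.65},
    {"offset": [0.99, 0.84, 0], "roll": 0, "fingers": 0.65},
    {"offset": [0.99, 0.84, 0], "roll": 0, "fingers": 0.65},
    {"offset": [0.99, 0.84, 0], "roll": 0, "fingers": 0.65},
    {"offset": [0.99, 0.84, 0], "roll": 0, "fingers": 0.65},
    {"offset": [0.99, 0.84, 0], "roll": 0, "fingers": 0.65},
    {"offset": [0, 0, 0.5], "roll": 0, "fingers": 0.65},
    {"offset": [0, 0, 0], "roll": 0, "fingers": 0.65},
  ],
)

```text
clock: 47.15
eef_pos: [0.4492, -0.0251, 0.1044]
tool_rot: [[-1.0, -0.001, 0.0], [-0.001, 1.0, -0.0], [-0.0, -0.0, -1.0]]
contact_force: [0.5, 0.5, -0.8]
gripper_width: 0.724
gripper_force: 65.2
```

Emit:
send_rows(
  series=[
    {"offset": [0.05, 0, 0.4], "roll": 0, "fingers": 0.65},
    {"offset": [0, 0, 0.23], "roll": 0, "fingers": 0.65},
    {"offset": [0, 0, 0.03], "roll": 0, "fingers": 0.65},
    {"offset": [0, 0, 0], "roll": 0, "fingers": 0.92},
    {"offset": [0, 0, 0], "roll": 0, "fingers": 0.92},
    {"offset": [0, 0, -1], "roll": 0, "fingers": 0.95},
    {"offset": [0, 0, -0.5], "roll": 0, "fingers": 0.95},
    {"offset": [-0.397, 0.968, 0], "roll": 0, "fingers": 0.95},
  ],
)

```text
clock: 48.15
eef_pos: [0.4579, -0.0013, 0.1262]
tool_rot: [[-1.0, 0.001, 0.002], [0.001, 1.0, -0.0], [-0.002, -0.0, -1.0]]
contact_force: [0.1, -0.0, -0.7]
gripper_width: 0.949
gripper_force: 0.0
```

Emit:
send_rows(
  series=[
    {"offset": [-0.397, 0.968, 0], "roll": 0, "fingers": 0.95},
    {"offset": [-0.397, 0.968, 0], "roll": 0, "fingers": 0.95},
    {"offset": [-0.397, 0.968, 0], "roll": 0, "fingers": 0.95},
    {"offset": [-0.397, 0.968, 0], "roll": 0, "fingers": 0.95},
    {"offset": [-0.397, 0.968, 0], "roll": 0, "fingers": 0.95},
    {"offset": [-0.397, 0.968, 0], "roll": 0, "fingers": 0.95},
    {"offset": [-0.397, 0.968, 0], "roll": 0, "fingers": 0.95},
    {"offset": [-0.397, 0.968, 0], "roll": 0, "fingers": 0.95},
  ],
)

```text
clock: 49.15
eef_pos: [0.5369, 0.1937, 0.1251]
tool_rot: [[-1.0, -0.001, -0.0], [-0.001, 1.0, -0.0], [0.0, -0.0, -1.0]]
contact_force: [-0.7, -0.3, -0.8]
gripper_width: 0.95
gripper_force: 0.0
```

Emit:
send_rows(
  series=[
    {"offset": [-0.397, 0.968, 0], "roll": 0, "fingers": 0.95},
    {"offset": [-0.397, 0.968, 0], "roll": 0, "fingers": 0.95},
    {"offset": [-0.397, 0.968, 0], "roll": 0, "fingers": 0.95},
    {"offset": [-0.397, 0.968, 0], "roll": 0, "fingers": 0.95},
    {"offset": [-0.397, 0.968, 0.5], "roll": 0, "fingers": 0.95},
    {"offset": [0, 0, 0.5], "roll": 0, "fingers": 0.95},
    {"offset": [0, 0, 0], "roll": 0, "fingers": 0.95},
  ],
)

```text
clock: 50.02
eef_pos: [0.5847, 0.3128, 0.0985]
tool_rot: [[-1.0, -0.001, -0.003], [-0.001, 1.0, -0.002], [0.003, -0.002, -1.0]]
contact_force: [0.1, -1.0, -0.7]
gripper_width: 0.95
gripper_force: 0.0
```

```bash
python3 chk.py .4466 -.026 .126
python3 - <<'E'
from h import *
im=grab("side")
print(fit(im,circ(.033),(.5865,.313),.066))
a=capture("side");b=capture("top")
o=np.hstack([cv2.resize(a[130:330,130:330],(400,400)),cv2.resize(b[200:380,240:420],(400,400))])
cv2.imwrite("pics/s6.png",o[:,:,::-1])
E
```

```text
top [([0.4475, -0.0267], 52), ([0.4457, -0.0245], 53), ([0.4472, -0.0258], 100)]
board [([0.4455, -0.0274, -0.0019], 38), ([0.4467, -0.0252, -0.0077], 56), ([0.4467, -0.0261, -0.0078], 90)]
50.125 [0.5857 0.3129 0.1001] 0.9513076521446112
(array([0.58499528, 0.31147001]), np.float64(28.68552608564763))
```

View pics/s6.png

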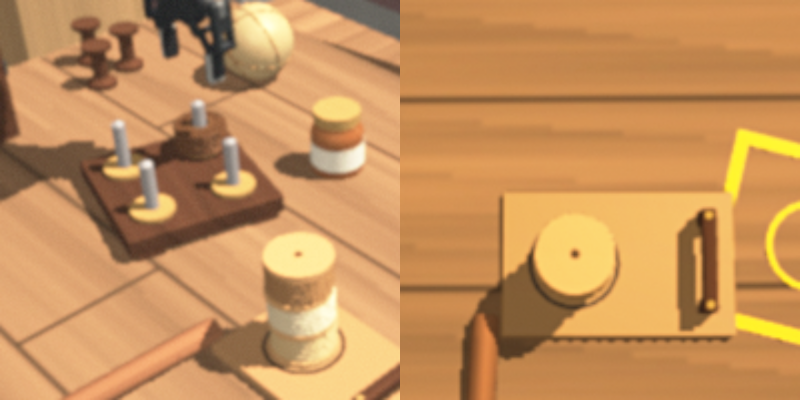

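Emit:
send_rows(
  series=[
    {"offset": [0, 0, 0.6], "roll": 0, "fingers": 0.95},
    {"offset": [0, 0, 0.6], "roll": 0, "fingers": 0.95},
    {"offset": [0, 0, 0.6], "roll": 0, "fingers": 0.95},
    {"offset": [0, 0, 0.6], "roll": 0, "fingers": 0.95},
    {"offset": [0, 0, 0.6], "roll": 0, "fingers": 0.95},
    {"offset": [0, 0, 0.4], "roll": 0, "fingers": 0.95},
    {"offset": [0, 0, 0.28], "roll": 0, "fingers": 0.95},
    {"offset": [0, 0, 0], "roll": 0, "fingers": 0.95},
  ],
)

```text
clock: 51.28
eef_pos: [0.586, 0.3138, 0.0079]
tool_rot: [[-1.0, -0.001, -0.001], [-0.001, 1.0, -0.0], [0.001, -0.0, -1.0]]
contact_force: [0.3, -0.4, -0.0]
gripper_width: 0.952
gripper_force: 0.0
```

Emit:
send_rows(
  series=[
    {"offset": [0, 0, 0], "roll": 0, "fingers": 0.65},
    {"offset": [0, 0, 0], "roll": 0, "fingers": 0.65},
    {"offset": [0, 0, 0], "roll": 0, "fingers": 0.65},
  ],
)

```text
clock: 51.65
eef_pos: [0.587, 0.3144, 0.0096]
tool_rot: [[-1.0, -0.001, 0.002], [-0.001, 1.0, 0.001], [-0.002, 0.001, -1.0]]
contact_force: [-1.2, -0.2, 6.0]
gripper_width: 0.756
gripper_force: 66.7
```

Emit:
send_rows(
  series=[
    {"offset": [0, 0, -0.6], "roll": 0, "fingers": 0.65},
    {"offset": [0, 0, -1], "roll": 0, "fingers": 0.65},
    {"offset": [0, 0, -1], "roll": 0, "fingers": 0.65},
    {"offset": [0, 0, -1], "roll": 0, "fingers": 0.65},
    {"offset": [0.4, -0.97, -1], "roll": 0, "fingers": 0.65},
    {"offset": [0.4, -0.97, -0.5], "roll": 0, "fingers": 0.65},
    {"offset": [0.4, -0.97, 0], "roll": 0, "fingers": 0.65},
    {"offset": [0.4, -0.97, 0], "roll": 0, "fingers": 0.65},
  ],
)

```text
clock: 52.65
eef_pos: [0.546, 0.2162, 0.137]
tool_rot: [[-1.0, -0.001, 0.001], [-0.001, 1.0, 0.0], [-0.001, 0.0, -1.0]]
contact_force: [-0.0, 0.6, -1.2]
gripper_width: 0.755
gripper_force: 66.4
```

Emit:
send_rows(
  series=[
    {"offset": [0.4, -0.97, 0], "roll": 0, "fingers": 0.65},
    {"offset": [0.4, -0.97, 0], "roll": 0, "fingers": 0.65},
    {"offset": [0.4, -0.97, 0], "roll": 0, "fingers": 0.65},
    {"offset": [0.4, -0.97, 0], "roll": 0, "fingers": 0.65},
    {"offset": [0.4, -0.97, 0], "roll": 0, "fingers": 0.65},
    {"offset": [0.4, -0.97, 0], "roll": 0, "fingers": 0.65},
    {"offset": [0.4, -0.97, 0], "roll": 0, "fingers": 0.65},
    {"offset": [0, 0, 0], "roll": 0, "fingers": 0.65},
  ],
)

```text
clock: 53.65
eef_pos: [0.4758, 0.0461, 0.1365]
tool_rot: [[-1.0, 0.001, 0.0], [0.001, 1.0, -0.0], [-0.0, -0.0, -1.0]]
contact_force: [0.1, 0.6, -0.5]
gripper_width: 0.76
gripper_force: 66.4
```

```bash
python3 chk.py .4466 -.026 .126
```

```text
top [([0.4475, -0.0278], 50), ([0.4457, -0.0243], 43), ([0.4472, -0.0266], 86)]
board [([0.4454, -0.0282, -0.001], 38), ([0.4465, -0.0254, -0.0058], 44), ([0.4466, -0.0274, -0.0073], 79)]
53.75 [0.477  0.0473 0.1365] 0.75581192816047
```

Emit:
send_rows(
  series=[
    {"offset": [0.4, -0.97, 0], "roll": 0, "fingers": 0.65},
    {"offset": [0.4, -0.97, 0], "roll": 0, "fingers": 0.65},
    {"offset": [0.4, -0.96, 0], "roll": 0, "fingers": 0.65},
    {"offset": [0, 0, 0.5], "roll": 0, "fingers": 0.65},
    {"offset": [0, 0, 0.4], "roll": 0, "fingers": 0.65},
    {"offset": [0, 0, 0], "roll": 0, "fingers": 0.65},
  ],
)

```text
clock: 54.5
eef_pos: [0.4461, -0.0245, 0.1123]
tool_rot: [[-1.0, -0.002, -0.002], [-0.002, 1.0, 0.0], [0.002, 0.0, -1.0]]
contact_force: [-0.1, 0.5, -0.3]
gripper_width: 0.753
gripper_force: 66.5
```

Emit:
send_rows(
  series=[
    {"offset": [0, 0, 0.3], "roll": 0, "fingers": 0.65},
    {"offset": [0, 0, 0.2], "roll": 0, "fingers": 0.65},
    {"offset": [0, 0, 0.06], "roll": 0, "fingers": 0.65},
    {"offset": [0, 0, 0], "roll": 0, "fingers": 0.65},
  ],
)

```text
clock: 55.0
eef_pos: [0.4465, -0.0252, 0.0996]
tool_rot: [[-1.0, -0.001, -0.0], [-0.001, 1.0, 0.0], [0.0, 0.0, -1.0]]
contact_force: [-1.8, 1.2, 3.8]
gripper_width: 0.756
gripper_force: 66.9
```

Emit:
send_rows(
  series=[
    {"offset": [0, 0, 0], "roll": 0, "fingers": 0.92},
    {"offset": [0, 0, 0], "roll": 0, "fingers": 0.92},
    {"offset": [0, 0, -1], "roll": 0, "fingers": 0.92},
    {"offset": [0, 0, -1], "roll": 0, "fingers": 0.8},
    {"offset": [0, 0, -0.8], "roll": 0, "fingers": 0.6},
    {"offset": [0, -1, 0], "roll": 0, "fingers": 0.6},
    {"offset": [0, -1, 0], "roll": 0, "fingers": 0.6},
    {"offset": [0, -1, 0], "roll": 0, "fingers": 0.6},
  ],
)

```text
clock: 56.0
eef_pos: [0.4466, -0.1012, 0.1695]
tool_rot: [[-1.0, -0.001, 0.0], [-0.001, 1.0, -0.0], [-0.0, -0.0, -1.0]]
contact_force: [0.1, 0.0, 0.3]
gripper_width: 0.602
gripper_force: 0.0
```

Emit:
send_rows(
  series=[
    {"offset": [0, -1, 0], "roll": 0, "fingers": 0.6},
    {"offset": [0, -1, 0], "roll": 0, "fingers": 0.6},
    {"offset": [0, -1, 0], "roll": 0, "fingers": 0.6},
    {"offset": [0, -1, 0], "roll": 0, "fingers": 0.6},
    {"offset": [0, -1, 0], "roll": 0, "fingers": 0.6},
    {"offset": [0, -1, 0], "roll": 0, "fingers": 0.6},
    {"offset": [0, -1, 0], "roll": 0, "fingers": 0.6},
  ],
)

```text
clock: 56.88
eef_pos: [0.4465, -0.2763, 0.1693]
tool_rot: [[-1.0, -0.001, -0.0], [-0.001, 1.0, 0.0], [0.0, 0.0, -1.0]]
contact_force: [0.5, -0.1, 0.5]
gripper_width: 0.601
gripper_force: 0.0
```

```bash
python3 chk.py .4466 -.026 .156
python3 - <<'E'
from h import *
a=capture("side");b=capture("top")
o=np.hstack([cv2.resize(a[180:380,200:400],(400,400)),cv2.resize(b[200:380,240:420],(400,400))])
cv2.imwrite("pics/s7.png",o[:,:,::-1])
E
```

```text
top [([0.4453, -0.0273], 43), ([0.4435, -0.024], 61), ([0.4465, -0.0256], 100)]
board [([0.4455, -0.0282, -0.001], 38), ([0.4467, -0.026, -0.0075], 56), ([0.4467, -0.0272, -0.0079], 90)]
56.975 [ 0.4469 -0.2774  0.1694] 0.5984909787382263
```

View pics/s7.png

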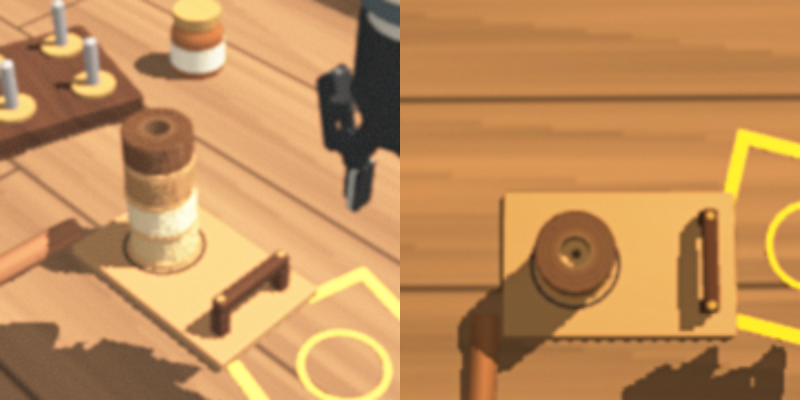

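Emit:
send_rows(
  series=[
    {"offset": [0.03, 0.9, 0.5], "roll": 0, "fingers": 0.6},
    {"offset": [0, 1, 1], "roll": 0, "fingers": 0.6},
    {"offset": [0, 1, 1], "roll": 0, "fingers": 0.6},
    {"offset": [0, 1, 1], "roll": 0, "fingers": 0.6},
    {"offset": [0, 1, 1], "roll": 0, "fingers": 0.6},
    {"offset": [0, 0.45, 0], "roll": 0, "fingers": 0.6},
    {"offset": [0, 0, 0], "roll": 0, "fingers": 0.6},
  ],
)

```text
clock: 57.95
eef_pos: [0.4458, -0.1405, 0.0573]
tool_rot: [[-1.0, -0.003, -0.0], [-0.003, 1.0, 0.0], [0.0, 0.0, -1.0]]
contact_force: [1.2, -1.1, 0.2]
gripper_width: 0.601
gripper_force: 0.0
```

Emit:
send_rows(
  series=[
    {"offset": [0, 0, 0.7], "roll": 0, "fingers": 0.6},
    {"offset": [0, 0, 0.6], "roll": 0, "fingers": 0.6},
    {"offset": [0, 0, 0.5], "roll": 0, "fingers": 0.6},
    {"offset": [0, 0, 0.3], "roll": 0, "fingers": 0.6},
    {"offset": [0, 0, 0], "roll": 0, "fingers": 0.6},
  ],
)

```text
clock: 58.58
eef_pos: [0.4454, -0.1416, 0.0038]
tool_rot: [[-1.0, -0.0, -0.001], [-0.0, 1.0, 0.0], [0.001, 0.0, -1.0]]
contact_force: [0.4, 0.2, 0.6]
gripper_width: 0.6
gripper_force: 0.0
```

Emit:
send_rows(
  series=[
    {"offset": [0, -0.08, 0], "roll": 0, "fingers": 0.4},
    {"offset": [0, 0, 0], "roll": 0, "fingers": 0.3},
    {"offset": [0, 0, 0], "roll": 0, "fingers": 0.22},
    {"offset": [0, 0, 0], "roll": 0, "fingers": 0.1},
    {"offset": [0, 0, 0], "roll": 0, "fingers": 0.05},
    {"offset": [0, 0, 0], "roll": 0, "fingers": 0.05},
    {"offset": [0, 0, 0], "roll": 0, "fingers": 0.05},
  ],
)

```text
clock: 59.45
eef_pos: [0.4461, -0.1439, 0.0048]
tool_rot: [[-1.0, -0.0, 0.001], [-0.0, 1.0, -0.0], [-0.001, -0.0, -1.0]]
contact_force: [-2.0, -1.1, 4.8]
gripper_width: 0.151
gripper_force: 59.1
```

Emit:
send_rows(
  series=[
    {"offset": [-0.007, -0.12, 0], "roll": 0.04, "fingers": 0.05},
    {"offset": [-0.014, -0.24, 0], "roll": 0.08, "fingers": 0.05},
    {"offset": [-0.022, -0.354, 0], "roll": 0.121, "fingers": 0.05},
    {"offset": [-0.022, -0.354, 0], "roll": 0.121, "fingers": 0.05},
    {"offset": [-0.022, -0.354, 0], "roll": 0.121, "fingers": 0.05},
    {"offset": [-0.022, -0.354, 0], "roll": 0.121, "fingers": 0.05},
    {"offset": [-0.022, -0.354, 0], "roll": 0.121, "fingers": 0.05},
    {"offset": [-0.022, -0.354, 0], "roll": 0.121, "fingers": 0.05},
  ],
)

```text
clock: 60.45
eef_pos: [0.4468, -0.2039, 0.0048]
tool_rot: [[-0.997, 0.073, -0.002], [0.073, 0.997, 0.003], [0.002, 0.003, -1.0]]
contact_force: [-0.4, 13.5, 12.6]
gripper_width: 0.143
gripper_force: 60.2
```

Emit:
send_rows(
  series=[
    {"offset": [-0.022, -0.354, 0], "roll": 0.121, "fingers": 0.05},
    {"offset": [-0.022, -0.354, 0], "roll": 0.121, "fingers": 0.05},
    {"offset": [-0.022, -0.354, 0], "roll": 0.121, "fingers": 0.05},
    {"offset": [-0.022, -0.354, 0], "roll": 0.121, "fingers": 0.05},
    {"offset": [-0.022, -0.354, 0], "roll": 0.121, "fingers": 0.05},
    {"offset": [-0.022, -0.354, 0], "roll": 0.121, "fingers": 0.05},
    {"offset": [-0.022, -0.354, 0], "roll": 0.121, "fingers": 0.05},
    {"offset": [-0.022, -0.354, 0], "roll": 0.121, "fingers": 0.05},
  ],
)

```text
clock: 61.45
eef_pos: [0.4435, -0.2745, 0.0048]
tool_rot: [[-0.988, 0.157, -0.002], [0.157, 0.988, 0.003], [0.002, 0.003, -1.0]]
contact_force: [1.0, 13.9, 12.4]
gripper_width: 0.146
gripper_force: 60.2
```

Run:
```python
from h import *
im=grab("side","top");s=state();p=s["eef_pos"];R=np.array(s["tool_rot"]);th=np.arctan2(R[0,1]*-1,R[1,1])
h=p[:2]+[-.0004,-.001];o=h-np.array([.118*np.sin(th),-.118*np.cos(th)])
print("expected",o,th)
for m in({"side":im["side"]},{"top":im["top"]},im): print(fit(m,BOARD,(*o,th),.012,yaw=True),fit(m,circ(.033),o,.156))
```

```text
expected [ 0.4618372 -0.1601632] -0.15785410289229945
(array([ 0.45065011, -0.15796696, -0.1531465 ]), np.float64(35.01249542169149)) (array([ 0.46044309, -0.15872913]), np.float64(45.716482532203415))
(array([ 0.46190896, -0.15880837, -0.16576467]), np.float64(37.532176648496964)) (array([ 0.46225939, -0.15716974]), np.float64(58.23230451137703))
(array([ 0.46051619, -0.16012894, -0.15230392]), np.float64(69.36576205909059)) (array([ 0.46181608, -0.15772499]), np.float64(101.24523851713676))
```

Emit:
send_rows(
  series=[
    {"offset": [-0.026, -0.354, 0], "roll": 0.114, "fingers": 0.05},
    {"offset": [-0.026, -0.354, 0], "roll": 0.114, "fingers": 0.05},
    {"offset": [-0.026, -0.354, 0], "roll": 0.114, "fingers": 0.05},
    {"offset": [-0.026, -0.354, 0], "roll": 0.114, "fingers": 0.05},
    {"offset": [-0.026, -0.354, 0], "roll": 0.114, "fingers": 0.05},
    {"offset": [-0.026, -0.354, 0], "roll": 0.114, "fingers": 0.05},
    {"offset": [-0.026, -0.354, 0], "roll": 0.114, "fingers": 0.05},
    {"offset": [-0.026, -0.3, 0], "roll": 0.114, "fingers": 0.05},
  ],
)

```text
clock: 62.55
eef_pos: [0.4357, -0.3434, 0.0049]
tool_rot: [[-0.972, 0.235, -0.002], [0.235, 0.972, 0.004], [0.002, 0.003, -1.0]]
contact_force: [1.8, 13.9, 13.2]
gripper_width: 0.154
gripper_force: 60.3
```

Emit:
send_rows(
  series=[
    {"offset": [-0.02, -0.25, 0], "roll": 0.114, "fingers": 0.05},
    {"offset": [-0.013, -0.16, 0], "roll": 0.114, "fingers": 0.05},
    {"offset": [0, -0.09, 0], "roll": 0, "fingers": 0.05},
    {"offset": [0, 0, 0], "roll": 0, "fingers": 0.05},
  ],
)

```text
clock: 63.05
eef_pos: [0.4336, -0.356, 0.0048]
tool_rot: [[-0.967, 0.254, -0.001], [0.254, 0.967, 0.003], [0.002, 0.003, -1.0]]
contact_force: [0.8, 11.7, 10.4]
gripper_width: 0.146
gripper_force: 60.0
```

```bash
cat > chk2.py <<'E'
from h import *
im=grab("side","top");s=state();p=s["eef_pos"];R=np.array(s["tool_rot"]);th=np.arctan2(R[0,1]*-1,R[1,1])
h=p[:2]+[-.0004,-.001];o=h-np.array([.118*np.sin(th),-.118*np.cos(th)])
print("expected",o,th,p); o=np.array([.4626,-.243]);th=-.262
for m in({"side":im["side"]},{"top":im["top"]},im): print(fit(m,BOARD,(*o,th),.012,yaw=True),fit(m,circ(.033),o,.156),fit(m,MARK,(.4626,-.243,-.2617),0,yaw=True,rng=.006,yr=.03))
o=np.hstack([cv2.resize(im["side"][230:470,230:500],(400,356)),cv2.resize(im["top"][200:400,340:540],(356,356))])
import time;cv2.imwrite(f"pics/e{int(s['clock'])}.png",o[:,:,::-1]);print(s['clock'])
E
python3 chk2.py
```

```text
expected [ 0.46322488 -0.24284852] -0.256993014200591 [ 0.43363241 -0.35597324  0.00484735]
(array([ 0.44679132, -0.23894697, -0.25903246]), np.float64(47.73065481260127)) (array([ 0.46237511, -0.24263814]), np.float64(50.23077704224982)) (array([ 0.46332232, -0.24336857, -0.25943686]), np.float64(53.26785412928321))
(array([ 0.47445173, -0.23271548, -0.26984146]), np.float64(53.09101374987339)) (array([ 0.46304019, -0.24106437]), np.float64(74.118304692934)) (array([ 0.46175433, -0.24277284, -0.26279436]), np.float64(50.289383082866856))
(array([ 0.4627745 , -0.24293455, -0.26073624]), np.float64(74.11774480896668)) (array([ 0.46284863, -0.2413161 ]), np.float64(122.06158458866128)) (array([ 0.46234957, -0.24299931, -0.25955475]), np.float64(101.67537292312349))
63.15[ WARN:0@7.198] global loadsave.cpp:1063 imwrite_ Unsupported depth image for selected encoder is fallbacked to CV_8U.
```

Emit:
send_rows(
  series=[
    {"offset": [0, 0.03, 0], "roll": 0, "fingers": 0.3},
    {"offset": [0, 0, 0], "roll": 0, "fingers": 0.55},
    {"offset": [0, 0, 0], "roll": 0, "fingers": 0.55},
    {"offset": [0, 0, -0.6], "roll": 0, "fingers": 0.55},
    {"offset": [0, 0, -1], "roll": 0, "fingers": 0.55},
    {"offset": [0, 0, -1], "roll": 0, "fingers": 0.55},
    {"offset": [0, 0, -1], "roll": 0, "fingers": 0.55},
    {"offset": [0, -0.5, -1], "roll": 0, "fingers": 0.55},
  ],
)

```text
clock: 64.15
eef_pos: [0.431, -0.3693, 0.1212]
tool_rot: [[-0.967, 0.254, 0.0], [0.254, 0.967, -0.0], [-0.0, -0.0, -1.0]]
contact_force: [0.6, -0.3, 0.1]
gripper_width: 0.554
gripper_force: 0.0
```

Emit:
send_rows(
  series=[
    {"offset": [0, -1, -1], "roll": 0, "fingers": 0.55},
    {"offset": [0, -1, -1], "roll": 0, "fingers": 0.55},
    {"offset": [0, -1, 0], "roll": 0, "fingers": 0.55},
    {"offset": [0, -1, 0], "roll": 0, "fingers": 0.55},
    {"offset": [0, -1, 0], "roll": 0, "fingers": 0.55},
    {"offset": [0, -1, 0], "roll": 0, "fingers": 0.55},
    {"offset": [0, 0, 0], "roll": 0, "fingers": 0.55},
  ],
)

```text
clock: 65.03
eef_pos: [0.392, -0.5164, 0.1686]
tool_rot: [[-0.967, 0.256, -0.0], [0.256, 0.967, 0.0], [0.0, 0.0, -1.0]]
contact_force: [-0.3, 0.6, -1.1]
gripper_width: 0.549
gripper_force: 0.0
```

```bash
python3 chk2.py 2>/dev/null; ls pics/e*
```

```text
expected [ 0.42213426 -0.40135549] -0.2577532000470384 [ 0.39245505 -0.51445737  0.16868635]
(array([ 0.46628377, -0.24402577, -0.25784505]), np.float64(49.30065097770808)) (array([ 0.46235574, -0.24272223]), np.float64(49.247928689920506)) (array([ 0.46347925, -0.24356198, -0.26003825]), np.float64(58.583270307897486))
(array([ 0.46635998, -0.23118854, -0.260736  ]), np.float64(60.72349173066338)) (array([ 0.46284292, -0.24131494]), np.float64(75.52553071097557)) (array([ 0.46171282, -0.2424902 , -0.26053953]), np.float64(75.50781279957623))
(array([ 0.4631261 , -0.24227417, -0.25502269]), np.float64(103.22659663329969)) (array([ 0.46275851, -0.24146003]), np.float64(122.73739190062796)) (array([ 0.46251906, -0.24296022, -0.25861891]), np.float64(128.9235211013308))
65.125
pics/e63.png
pics/e65.png
```

View pics/e65.png

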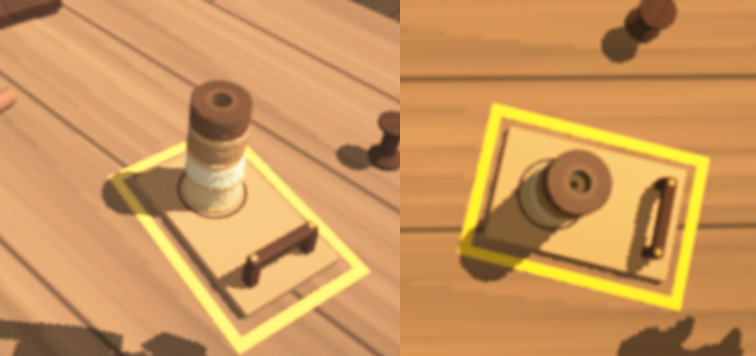

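```bash
python3 -c "
from bench import *
print(job_done(),state()['clock'])"
```

```text
the job is handed in; nothing more can be done
the job is handed in; nothing more can be done
```

The job is handed in at about 65 s. All four rolls and four discs are in one straight alternating stack with a roll on top. The board stands squarely inside the yellow outline and the gripper is clear of it; camera checks put the board and stack within about 2 mm of the mark.

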